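# Fit the sensor probe and set the spring boom to its mark

## Robot

A 7-joint arm with a two-finger parallel gripper is mounted at the origin on a cart in front of the work surface, level with it; the furniture and walls round the work are solid. World frame = base frame: x ahead of the robot, y to its left, z up, the work surface at z = 0. Lengths are in mm, angles in degrees, forces in N, time in s.
With the tool pointing down it reaches from about 425 to 950 mm from the base axis. Payload 4.7 kg.
Tool frame: the origin (TCP) lies at the very end of the fingers, on their centre line; the grasp point (between the pads) lies 19 mm behind it; z points along the fingers, y is the direction in which the jaws open and shut (so a half turn about z gives the same grasp; the last joint's range is limited). The gripper opens to 87 mm and grips with 3 to 60 N. Pads are 19 mm wide; open, the fingers measure 117 mm over their backs; the gripper's body (75 mm by 190 mm) begins 51 mm behind the grasp point.
Start: joints at [-77.745, 26.849, -2.785, 87.806, 1.381, 65.374, -4.715], TCP at [162.242, 655.23, 222.573] pointing down, gripper open.
Joint ranges: [-148.3, 148.3], [-19.14, 114.17], [-79.39, 73.82], [5.75, 140.21], [-59.74, 239.74], [12.07, 113.84], [-152.46, 152.46]. Speed limits (degrees/s): [147.25, 147.25, 180, 180, 180, 180, 180].

## Interface

Orientations are given as [roll, pitch, yaw] about the fixed x, y, z axes, in that order (R = Rz(yaw) Ry(pitch) Rx(roll)).
In Python, from plant import arm gives the robot as it stands.
- The arm moves only by the tool apply_moves, never from a script. Its argument "moves" is a list that holds one entry, the list of rows, each a list of 6 numbers: the shift along the world's x, y, z in m, then the turn, a rotation vector about the world's x, y, z in degrees. A call has 1 to 5 rows; each row is the pose to reach, as a shift and turn from the pose commanded when the call began; what a row does not reach only later rows make up. A row lasts 1/8 s, in which the tool goes at most 62.5 mm and 10.7 degrees, less where a joint would pass 70% of its speed; a pose out of reach is approached as far as the arm can. A call with a gripper value outside its range is refused whole. "grip" is the finger opening in m, from 0 to 0.087, set as the call begins (left out, the last holds). The fingers move at their own pace and stop on an object; the grip force is fixed at half the most. Time passes only in rows, so rows that repeat a pose let the fingers close. It gives the time, the measured TCP pose, the force and the opening at its end, in the units of the state.
- arm.get_state(): the state, without advancing time (a new reading comes with each control period).
- arm.get_image(name): name is "scene" or "side" or "wrist"; returns the picture (480x640x3 uint8, blue, green, red); there is no depth.
- arm.camera_info(name): a dict with "mtx" (3x3 intrinsics, pixels), "xyz" and "rotation" of the camera in the world; the wrist camera has in their place "T_tool_cam" (4x4, takes a point from camera to tool coordinates, whose origin is the TCP and whose axes are the flange's). Camera axes: x right, y down, z forward; pixel columns grow to the right and rows downward; lengths in mm; the calibration is good to about 2 mm. A picture is of the moment at which its call begins: read the wrist's pose just before it. camera_info takes no time and is no camera call.
- arm.close_job(): hands the job in, once; it reports no verdict.
The state is a dict: "clock": time; "joint_positions": joint angles; "joint_velocities": joint speeds; "effort": joint torques, N m; "tool_pos": TCP position; "tcp_rot": TCP orientation; "wrist_force": force on the tool from outside, world axes, zero at the start; "ft_torque": the same for the moment, N m; "opening": finger opening in mm.
Only numpy, scipy, OpenCV 4.12 (cv2) and the standard library are available. Lean on these libraries where they do the work, as an engineer would, in place of code of your own. Each camera call takes 0.05 s, during which the arm holds its last target.

## Task

Take the sensor probe out of its rest and put it point down through the eye at the end of the boom until its collar sits flat on the eye. Then push the lock button on top of the boom stand fully down to release the boom, take the boom by its grip post and draw it out until its pointer is level with the rider on the scale. A spring pulls the boom back, so finish while holding it there by the post, with the probe still seated; do not shift the rider or knock over the loose bottle.

Things in the scene. Friction and masses are not known exactly. Their poses are not given: they have to be found in the camera images.
- stand: Fixed boom stand. White base plate 340 x 90 x 12 mm, from x = -60 to 280 mm; white housing 40 mm wide, top 161 mm above the bench, x = -55 to 65 mm; under the boom a microtube block up to 50 mm high. Origin at bench level under the boom's centre line, z up; +x: level direction in which the boom draws out (to the robot's right), -y: side of the scale (towards the robot).
- boom (a joint): How far the boom is drawn out, in m: 0 fully in (start, locked), 0.13 at its end stop. A spring pulls it back with about 3 N at 0 rising to 5 N at 0.13; it slides back slowly if let go. It is locked until the button is down.
- grip_post (a point): On the boom: centre of the upper part of the upright black square grip post, 16 x 16 mm (sides along the stand's x and y). The post reaches from 25 mm above this point to 36 mm below it (a 6 mm foot 26 mm wide stands at the bottom). Moves with the boom; 80 mm behind the eye. Axes as the stand's.
- eye (a point): Centre of the eye's mouth, in its upper face (150 mm above the bench). The eye is a steel block 40 x 36 mm, 14 mm thick, at the boom's outer end, with a vertical through hole of 13 mm and a 3 mm chamfer. Moves with the boom. Axes as the stand's.
- pointer (a point): Tip of the pointer, a thin steel tongue that stands out from the foot of the grip post over the scale rail on the stand's -y side. Moves with the boom. When it is level with the rider it coincides with mark.
- mark (a point): The point on the scale that the rider marks: upper tip of the thin upright blade of the black rider (14 mm wide saddle with a blade 3 mm wide) clamped on the aluminium scale rail along the stand's -y side. Same height and sideways offset as pointer.
- rider (a joint): Place of the rider along the scale in m: equals the boom value at which pointer and rider are level. Differs each time; held by a stiff clamp, to be left where it is.
- lock_button (a joint): Travel of the lock button in m: 0 up (locked), 0.008 fully down (released; the boom is free beyond about 0.006). Needs about 4 N straight down and stays down by itself.
- button_top (a point): Centre of the top face of the lock button, a grey round button of 25 mm on top of the housing near its rear end, 183 mm above the bench when up; it sinks 8 mm.
- probe: Loose sensor probe, about 50 to 85 g, upright in its rest, 115 mm long. Origin at its lower tip, z along its axis to the head. Steel shaft 9 mm thick with a tapered point over the lowest 12 mm; grey collar 24 mm wide from 66 to 71 mm; black round head 18 mm thick from 71 to 115 mm, to grip it by.
- collar (a point): On the probe: centre of the collar's under face, 66 mm above the tip. Level with the eye's upper face when seated.
- rest: Fixed white probe rest: block 40 x 40 mm, 72 mm high on a foot 70 x 70 mm, with a vertical 13 mm hole in which the probe's shaft stands, its collar on the block's top. Origin at bench level under the hole.
- bottle: Loose capped media bottle, 55 mm wide, 103 mm tall, a bystander; origin under its centre. It stands in front of a solid bench centrifuge, a box 270 mm high whose nearest corner is about 0.59 m ahead of and 0.1 m to the right of the robot: pass over or clear of it.
Not all that is in view belongs to the job. What is meant by the probe is not blue, and is the smaller of those in its own colour.

How it is judged:
By the outcome, as a careful person would: the job done as asked, in the order asked, and still so for the second after the job is handed in, while the arm keeps its last pose, push and grip.
It also fails if it takes over 70 s, if anything falls off the work surface, if the arm or the gripper's body presses on something with over 40 N, if the wrist force passes 120 N, or if a joint passes its speed limit or range.

## Working session

There is one attempt and no reset: what is moved stays moved. The work goes in short steps, Python scripts to look and compute and a tool call to move; the robot and the scene stay as the last step left them, time stands still between calls to the robot, and variables do not carry over. Pictures are saved under pics/ and viewed, and the job is handed in when it is done.

Besides the shell and the picture viewer there is one more tool, called as name(argument=value, ...), one argument or row to a line, values as JSON. apply_moves: Moves the arm, as the interface text tells. Its arguments: {"type":"object","properties":{"moves":{"type":"array","items":{"type":"array","items":{"type":"array","items":{"type":"number"}}}},"grip":{"type":"number"}},"required":["moves"]}

```bash
ls; mkdir -p pics
python3 - <<'E'
from plant import arm
import cv2
s=arm.get_state();print(s)
for n in ["scene","side","wrist"]:
    print(n,arm.camera_info(n)); cv2.imwrite(f"pics/{n}0.png",arm.get_image(n))
E
```

```text
pics
{'clock': 0.0, 'joint_positions': array([-77.74558226,  26.89855544,  -2.78280153,  87.87398011,
         1.38141108,  65.3754207 ,  -4.71583978]), 'joint_velocities': array([ 0.07575845,  0.0548193 , -0.06216571, -0.01862785,  0.01725181,
       -0.12948229, -0.03170379]), 'effort': array([ 1.29714726e-04, -5.07974732e+01, -8.03796435e-02, -2.36159420e+01,
       -6.12188084e-02,  3.79778969e-02,  1.84982505e-04]), 'tool_pos': array([162.13453179, 654.61456632, 221.48276922]), 'tcp_rot': array([-1.79885742e+02,  5.44188531e-03,  1.66090070e+02]), 'wrist_force': array([ 0.10359612, -0.33829238, -0.05967112]), 'ft_torque': array([ 0.02262471, -0.07899543, -0.0428812 ]), 'opening': 87.08497659794514}
scene {'mtx': array([[462.04631162,   0.        , 321.04522531],
       [  0.        , 462.04631162, 235.59709243],
       [  0.        ,   0.        ,   1.        ]]), 'xyz': array([-180.16895856, -502.1888819 ,  734.85907991]), 'rotation': array([-128.60315974,   -0.31706512,  -71.30670857])}
side {'mtx': array([[466.31546468,   0.        , 332.2151818 ],
       [  0.        , 466.31546468, 236.39763954],
       [  0.        ,   0.        ,   1.        ]]), 'xyz': array([808.88774345, 403.88033024, 882.02899123]), 'rotation': array([-137.62620815,    0.81016242,  157.64035957])}
wrist {'mtx': array([[346.39796546,   0.        , 324.31365878],
       [  0.        , 346.39796546, 241.05528652],
       [  0.        ,   0.        ,   1.        ]]), 'T_tool_cam': array([[ 9.61688078e-04, -9.65776895e-01, -2.59372443e-01,
         7.15424124e+01],
       [ 9.99999496e-01,  8.53773036e-04,  5.28711996e-04,
         4.41040077e-01],
       [-2.89172632e-04, -2.59372821e-01,  9.65777229e-01,
        -1.61278681e+02],
       [ 0.00000000e+00,  0.00000000e+00,  0.00000000e+00,
         1.00000000e+00]])}
```

View pics/scene0.png

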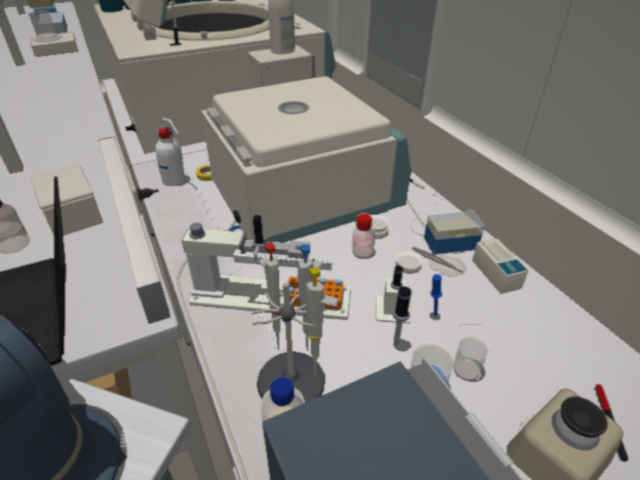

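View pics/side0.png

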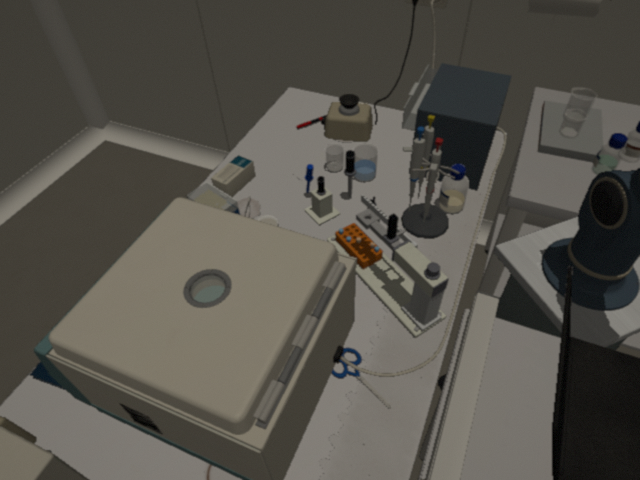

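View pics/wrist0.png

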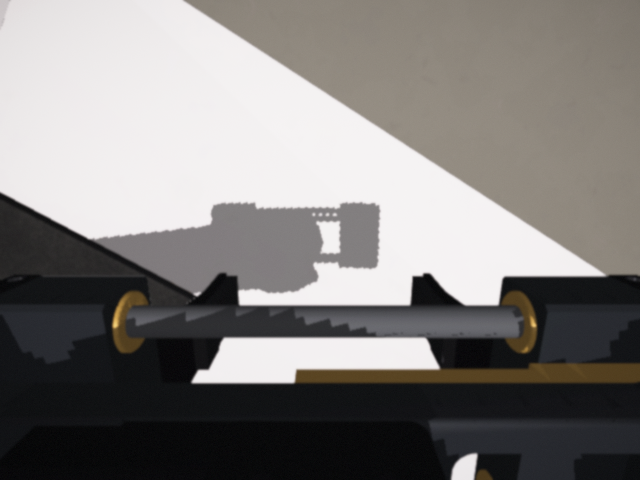

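The scene and side views show the white stand (scene ~270,290; side ~400,270), the rest with a black probe (scene ~393,300; side ~320,205), and a pipette carousel near the boom. I'll enlarge them next.

```bash
cat > h.py <<'E'
import numpy as np, cv2
from scipy.spatial.transform import Rotation as R
from plant import arm
def cam(n,state=None):
    c=arm.camera_info(n)
    if n=="wrist":
        s=state or arm.get_state()
        T=c["T_tool_cam"]; Rt=R.from_euler('xyz',s["tcp_rot"],degrees=True).as_matrix()
        return c["mtx"],Rt@T[:3,:3],Rt@T[:3,3]+s["tool_pos"]
    return c["mtx"],R.from_euler('xyz',c["rotation"],degrees=True).as_matrix(),c["xyz"]
def ray(C,uv):
    K,Rm,p=C; d=Rm@np.linalg.solve(K,[uv[0],uv[1],1]); return p,d/np.linalg.norm(d)
def plane(C,uv,z):
    p,d=ray(C,uv); return p+d*(z-p[2])/d[2]
def tri(*cu):
    A=np.zeros((3,3));b=np.zeros(3);L=[]
    for C,uv in cu:
        p,d=ray(C,uv);M=np.eye(3)-np.outer(d,d);A+=M;b+=M@p;L.append((p,M))
    x=np.linalg.solve(A,b); return x,[round(float(np.linalg.norm(M@(x-p))),1) for p,M in L]
def proj(C,X):
    K,Rm,p=C; c=K@(Rm.T@(np.asarray(X)-p)); return c[:2]/c[2]
def crop(src,x0,y0,w,h,f,out):
    im=cv2.imread(src)[y0:y0+h,x0:x0+w]; cv2.imwrite(out,cv2.resize(im,None,fx=f,fy=f,interpolation=cv2.INTER_CUBIC))
E
python3 - <<'E'
from h import *
crop("pics/scene0.png",170,200,200,150,4,"pics/sc_a.png")
crop("pics/scene0.png",340,200,200,150,4,"pics/sc_b.png")
crop("pics/side0.png",330,190,200,150,4,"pics/si_a.png")
crop("pics/side0.png",270,130,200,150,4,"pics/si_b.png")
E
```

```text
(no output)
```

View pics/sc_a.png

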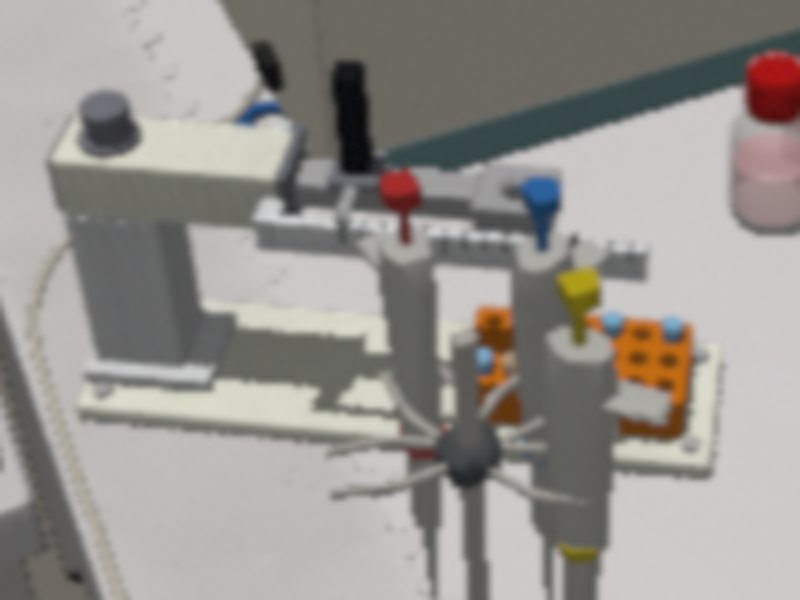

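View pics/sc_b.png

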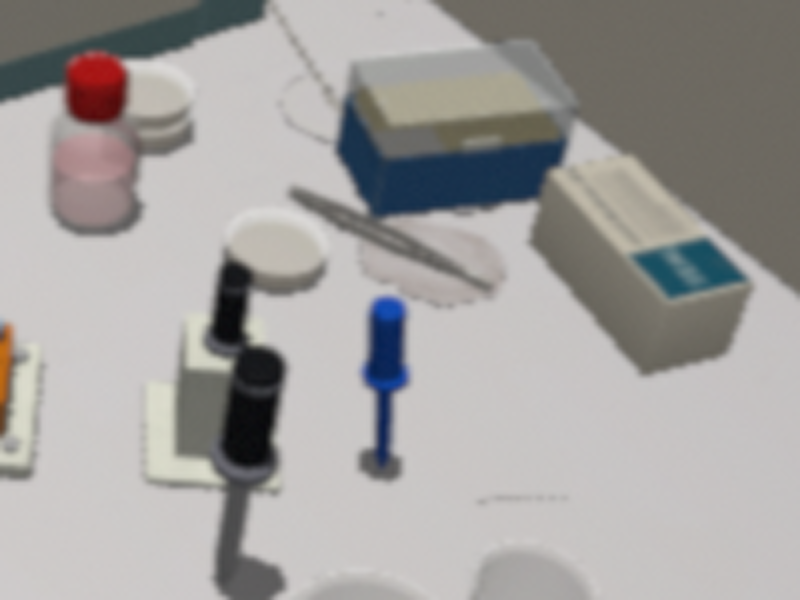

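View pics/si_a.png

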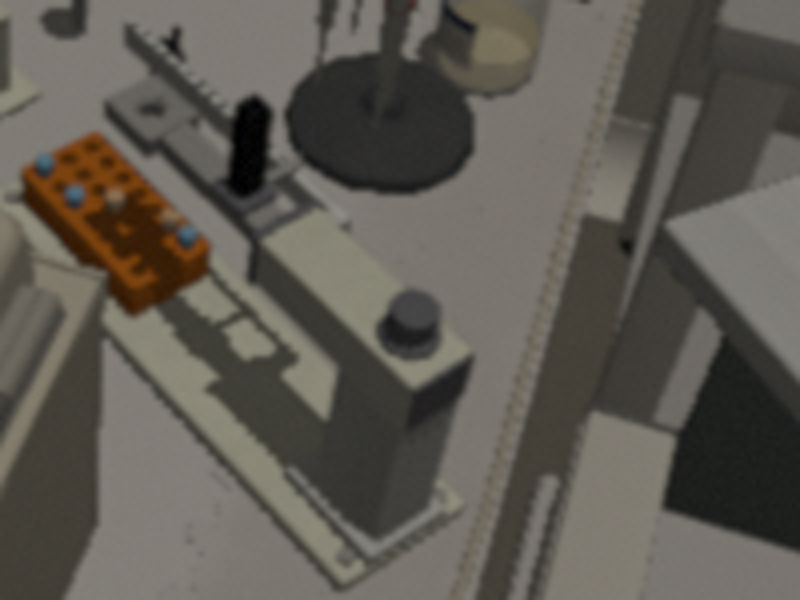

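View pics/si_b.png

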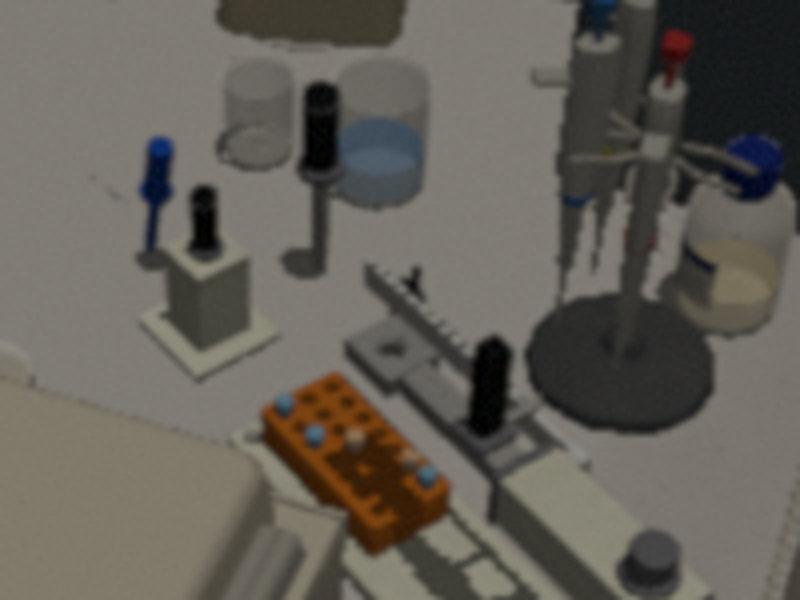

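Run:
```python
from h import *
S=cam("scene");D=cam("side")
f=lambda x,y,x0,y0:((x+.5)/4-.5+x0,(y+.5)/4-.5+y0)
sa=lambda x,y:f(x,y,170,200); sb=lambda x,y:f(x,y,340,200)
da=lambda x,y:f(x,y,330,190); db=lambda x,y:f(x,y,270,130)
np.set_printoptions(precision=1,suppress=True)
for n,a,b in [("button",sa(105,103),da(413,305)),("post",sa(350,66),da(256,103)),("eye",sa(505,187),da(152,107)),
 ("probetop",sb(236,268),db(204,190)),("collar",sb(227,345),db(204,250)),("ridertip",sa(573,238),da(176,32)),
 ("bigprobe top",sb(259,360),db(322,90)),("bottlecap",sb(97,70),(0,0)),
 ("red tip",sa(403,185),db(677,45)),("blue tip",sa(541,190),db(599,3)),("yellow tip",sa(580,285),(430,120)),("blueprobe",sb(387,305),db(160,145)),
 ("carousel base",(291,378),da(380,118))]:
    print(n,*tri((S,a),(D,b)))
print("button pl",plane(S,sa(105,103),183),plane(D,da(413,305),183))
print("eye",plane(D,da(152,107),150),plane(S,sa(505,187),150))
print("posttop",plane(D,da(256,103),179))
print("collar top",plane(D,db(204,190),187-66-1+2),plane(S,sb(236,268),121))
print("rest corners top D",[plane(D,db(*p),72) for p in [(170,252),(205,232),(248,258),(210,282)]])
print("stand base D",[plane(D,da(*p),12) for p in [(463,500),(345,585)]], "S",[plane(S,sa(*p),12) for p in [(80,405),(705,470),(718,348)]])
print("bottle S", plane(S,sb(97,60),103), plane(S,sb(92,215),0))
```

```text
button [426.6 -42.2 183.3] [1.6, 1.6]
post [ 451.6 -164.3  217.5] [0.6, 0.6]
eye [ 468.6 -237.3  151.4] [3.8, 3.8]
probetop [ 505.5 -435.5  123.1] [1.2, 1.2]
collar [ 506.  -437.2   70.9] [2.0, 2.0]
ridertip [ 434.6 -282.7  158. ] [1.5, 1.5]
bigprobe top [ 414.4 -460.5  154.8] [1.5, 1.5]
bottlecap [ 794.7 -371.2  388.7] [307.1, 307.1]
red tip [ 301.  -262.1  289.7] [0.5, 0.5]
blue tip [ 318.1 -312.   288.1] [1.6, 1.6]
yellow tip [ 275.1 -341.6  285.5] [0.5, 0.5]
blueprobe [ 511.9 -506.7  111.3] [2.8, 2.8]
carousel base [ 272.1 -297.1   10.3] [1.2, 1.2]
button pl [425.7 -40.9 183. ] [427.4 -43.7 183. ]
eye [ 469.7 -242.4  150. ] [ 466.3 -234.5  150. ]
posttop [ 431.2 -197.8  179. ]
collar top [ 505.4 -438.2  122. ] [ 506.5 -434.5  121. ]
rest corners top D [array([ 527.9, -445.3,   72. ]), array([ 500.1, -454.3,   72. ]), array([ 483.9, -420.2,   72. ]), array([ 514.5, -409. ,   72. ])]
stand base D [array([379. , -24.4,  12. ]), array([464. ,  -3.2,  12. ])] S [array([376.7, -23. ,  12. ]), array([ 441.2, -350. ,   12. ]), array([ 528.3, -332. ,   12. ])]
bottle S [ 677.3 -320.9  103. ] [ 660.4 -328.9    0. ]
```

Run:
```python
from h import *
S=cam("scene")
np.set_printoptions(precision=0,suppress=True)
for p,z in [((130,155),0),((205,110),270),((210,205),0),((100,40),300),((330,55),300),((283,225),0),((60,190),0)]: print(p,z,plane(S,p,z))
```

```text
(130, 155) 0 [887. 510.   0.]
(205, 110) 270 [744. 106. 270.]
(210, 205) 0 [721. 124.   0.]
(100, 40) 300 [1052.  655.  300.]
(330, 55) 300 [1156.  -81.  300.]
(283, 225) 0 [ 703. -102.    0.]
(60, 190) 0 [646. 570.   0.]
```

apply_moves(
  moves=[
    [[0.03,-0.015,0.045,0,0,-7.4],[0.07,-0.035,0.09,0,0,-14.8],[0.11,-0.06,0.13,0,0,-22.2],[0.16,-0.09,0.15,0,0,-29.6],[0.21,-0.13,0.16,0,0,-37]],
  ],
)

```text
clock: 0.78
tool_pos: [371.8, 526.2, 383.5]
tcp_rot: [179.9, -0.0, 128.9]
wrist_force: [0.4, 0.5, -0.8]
opening: 87.3
```

apply_moves(
  moves=[
    [[0.035,-0.045,0,0,0,-8],[0.068,-0.09,0,0,0,-16],[0.1,-0.138,0,0,0,-24],[0.127,-0.188,0,0,0,-32],[0.15,-0.24,0,0,0,-40]],
  ],
)

```text
clock: 1.4
tool_pos: [521.1, 284.8, 381.8]
tcp_rot: [-180.0, 0.0, 88.8]
wrist_force: [0.5, -0.5, -0.3]
opening: 86.8
```

apply_moves(
  moves=[
    [[0.012,-0.058,0,0,0,-8],[0.023,-0.116,0,0,0,-16],[0.03,-0.175,0,0,0,-24],[0.035,-0.235,0,0,0,-32],[0.035,-0.295,0,0,0,-40]],
  ],
)

```text
clock: 2.02
tool_pos: [555.3, -10.2, 382.0]
tcp_rot: [-180.0, 0.0, 48.8]
wrist_force: [1.6, 0.4, -0.3]
opening: 87.2
```

apply_moves(
  moves=[
    [[0,-0.058,0,0,0,-8],[-0.01,-0.116,0,0,0,-16],[-0.02,-0.175,0,0,0,-24],[-0.03,-0.235,0,0,0,-32],[-0.03,-0.295,0,0,0,-37.6]],
  ],
)

```text
clock: 2.65
tool_pos: [524.7, -305.0, 382.5]
tcp_rot: [-180.0, -0.1, 11.3]
wrist_force: [1.1, 0.7, 0.6]
opening: 86.8
```

Run:
```python
from h import *
s=arm.get_state();print(s["tool_pos"],s["tcp_rot"],s["joint_positions"],s["wrist_force"])
cv2.imwrite("pics/scene1.png",arm.get_image("scene"));cv2.imwrite("pics/wrist1.png",arm.get_image("wrist"))
```

```text
[ 524.65972824 -304.95439962  382.49937777] [-1.79964517e+02 -6.08900830e-02  1.13076441e+01] [-10.67036137  19.15809146  50.74262255  86.24346353 -14.95305228
  81.6336832  -38.00577398] [1.07560576 0.73797663 0.57691642]
```

View pics/scene1.png

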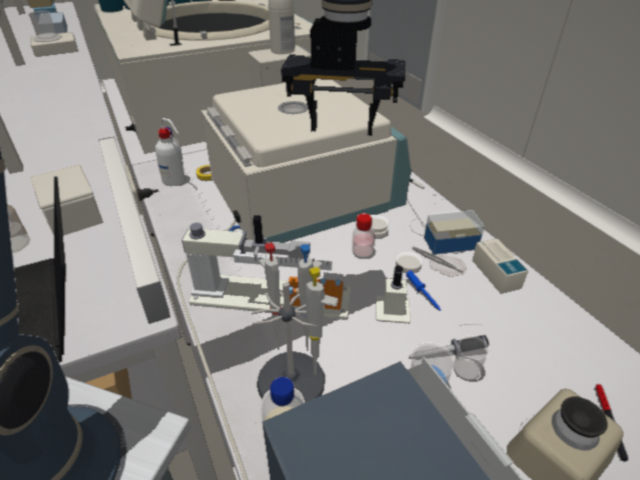

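View pics/wrist1.png

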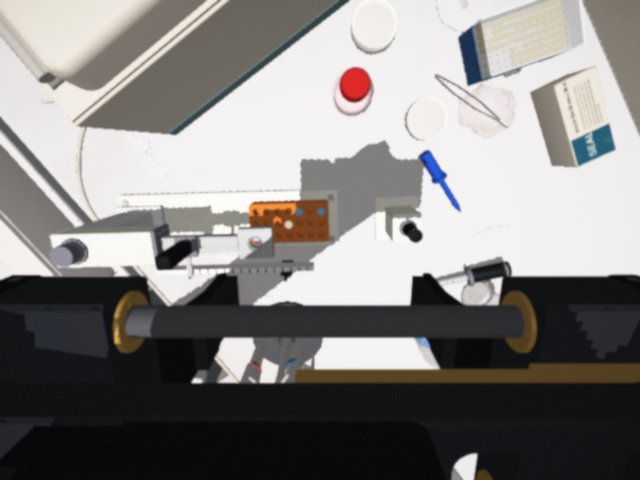

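The loose blue and large black probes have toppled on their own (nothing has been near them). The target is still in the rest at about wrist (410,230).

Run:
```python
from h import *
crop("pics/wrist1.png",140,180,200,110,4,"pics/w1a.png")
crop("pics/wrist1.png",340,160,200,130,4,"pics/w1b.png")
crop("pics/wrist1.png",20,180,200,110,4,"pics/w1c.png")
```

```text
(no output)
```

View pics/w1a.png

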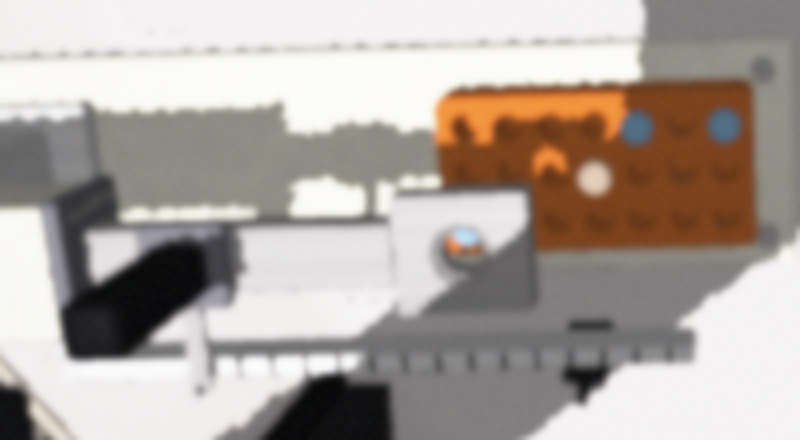

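View pics/w1b.png

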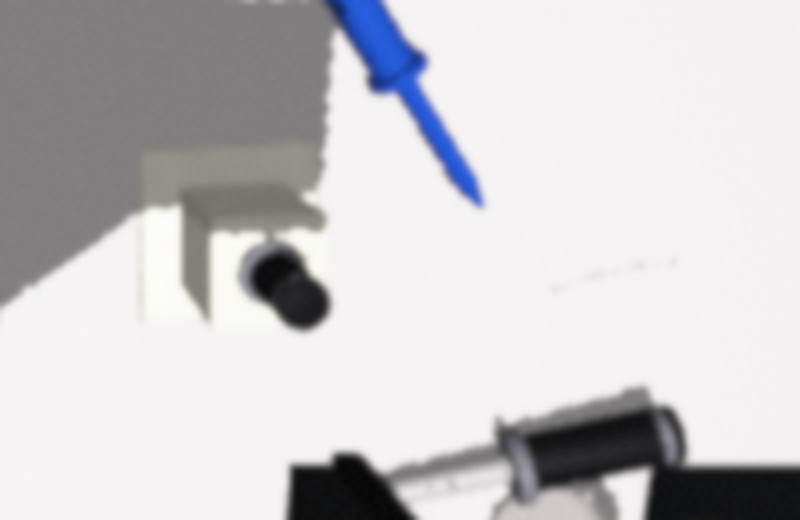

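View pics/w1c.png

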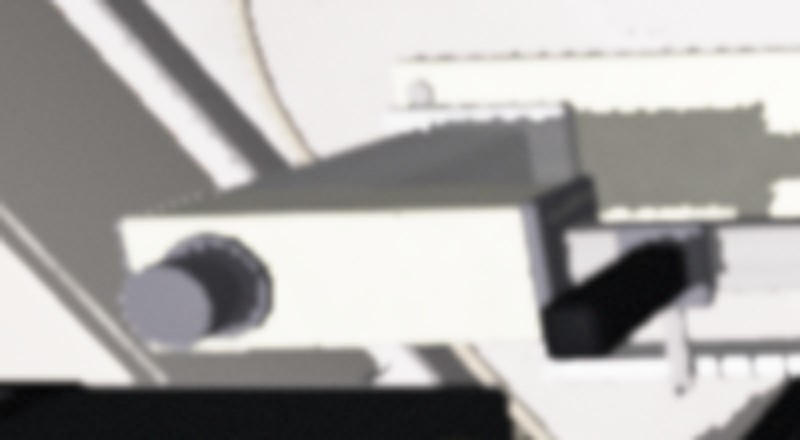

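Run:
```python
from h import *
np.set_printoptions(precision=1,suppress=True)
W=cam("wrist",dict(tool_pos=np.array([524.66,-304.95,382.5]),tcp_rot=np.array([-179.965,-0.061,11.308])))
g=lambda x0,y0:(lambda x,y:((x+.5)/4-.5+x0,(y+.5)/4-.5+y0))
a=g(140,180);b=g(340,160);c=g(20,180)
S=cam("scene");D=cam("side")
sa=g(170,200);sb=g(340,200);da=g(330,190);db=g(270,130)
print("eye",plane(W,a(462,246),150), tri((W,a(462,246)),(D,da(152,107))))
print("eye corners",[plane(W,a(*p),150) for p in [(392,195),(530,190),(537,305),(400,312)]])
print("pointer",plane(W,a(202,388),158),"mark",plane(W,a(582,398),158),tri((W,a(582,398)),(D,da(176,32))))
print("button",plane(W,c(167,306),183),tri((W,c(167,306)),(D,da(413,305)),(S,sa(105,103))))
print("post top",plane(W,a(93,328),217),tri((W,a(93,328)),(D,da(256,103)),(S,sa(350,66))))
print("probe top",plane(W,b(301,301),121),tri((W,b(301,301)),(D,db(204,190)),(S,sb(236,268))))
print("collar",plane(W,b(272,268),77))
print("edge dir",[plane(W,c(*p),161) for p in [(120,220),(528,208),(548,340)]])
```

```text
eye [ 473.8 -231.2  150. ] (array([ 476. , -232.6,  160.9]), [1.1, 1.1])
eye corners [array([ 485. , -208.9,  150. ]), array([ 494.4, -248.1,  150. ]), array([ 460.2, -255.7,  150. ]), array([ 450., -216.,  150.])]
pointer [ 417.8 -163.2  158. ] mark [ 437.  -274.2  158. ] (array([ 440.8, -274.6,  168.1]), [0.3, 0.3])
button [425.3 -31.2 183. ] (array([427.7, -39.1, 186. ]), [4.7, 2.9, 4.0])
post top [ 455.2 -154.5  217. ] (array([ 454.4, -160.2,  218.7]), [5.0, 2.9, 4.2])
probe top [ 512.7 -422.5  121. ] (array([ 509. , -430.5,  121.4]), [8.4, 6.0, 4.4])
collar [ 513.7 -423.4   77. ]
edge dir [array([438.5,  -2.1, 161. ]), array([ 465. , -115.9,  161. ]), array([ 426.4, -124.4,  161. ])]
```

Run:
```python
from h import *
s=arm.get_state();print(s["clock"],s["tool_pos"],s["tcp_rot"],s["joint_velocities"])
im=arm.get_image("wrist");cv2.imwrite("pics/wrist2.png",im)
s=arm.get_state();print(s["clock"],s["tool_pos"],s["tcp_rot"])
d=cv2.absdiff(im,cv2.imread("pics/wrist1.png"));print(d.mean())
crop("pics/wrist2.png",340,160,200,130,4,"pics/w2b.png")
```

```text
2.75 [ 521.84855899 -311.02771566  382.11185281] [1.79737514e+02 1.71375657e-01 1.07216259e+01] [-3.97570482 -1.82084595 -4.4503232   1.35710931 -1.1510699   1.48923533
 -0.93507991]
2.8 [ 523.47691197 -307.11170032  381.85025682] [1.79920030e+02 1.07767868e-01 1.10689287e+01]
6.7607606336805555
```

View pics/w2b.png

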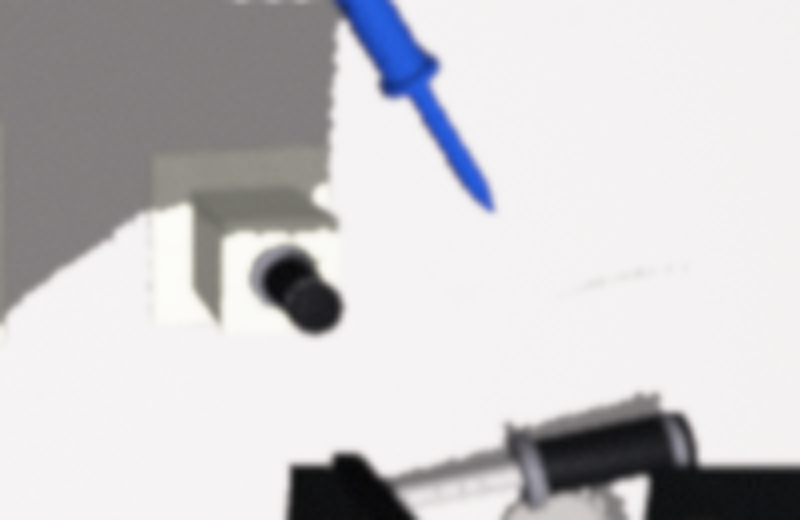

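apply_moves(
  moves=[
    [[-0.007,-0.045,-0.02,0,0,0],[-0.014,-0.09,-0.04,0,0,0],[-0.02,-0.13,-0.06,0,0,0],[-0.02,-0.13,-0.07,0,0,0],[-0.02,-0.13,-0.07,0,0,0]],
  ],
  grip=0.06,
)

```text
clock: 3.42
tool_pos: [506.6, -431.0, 311.1]
tcp_rot: [-179.8, 0.0, 11.7]
wrist_force: [2.1, 0.8, -0.0]
opening: 60.4
```

apply_moves(
  moves=[
    [[0,0,0,0,0,0],[0,0,0,0,0,0]],
  ],
)

```text
clock: 3.68
tool_pos: [506.5, -432.3, 313.1]
tcp_rot: [180.0, -0.1, 11.6]
wrist_force: [-0.3, 0.9, -0.1]
opening: 60.2
```

Run:
```python
from h import *
s=arm.get_state();print(s["clock"],s["tool_pos"],s["tcp_rot"],s["joint_velocities"])
im=arm.get_image("wrist");cv2.imwrite("pics/wrist3.png",im)
cv2.imwrite("pics/scene3.png",arm.get_image("scene"))
print(arm.get_state()["tool_pos"])
```

```text
3.675 [ 506.53156244 -432.25342815  313.14336274] [ 1.79963893e+02 -8.95249339e-02  1.16252313e+01] [ 0.47848093  0.06339357  0.23866978  0.09961791  0.03031177 -0.17964317
  0.12203764]
[ 506.09336385 -432.71451409  312.93198735]
```

View pics/wrist3.png

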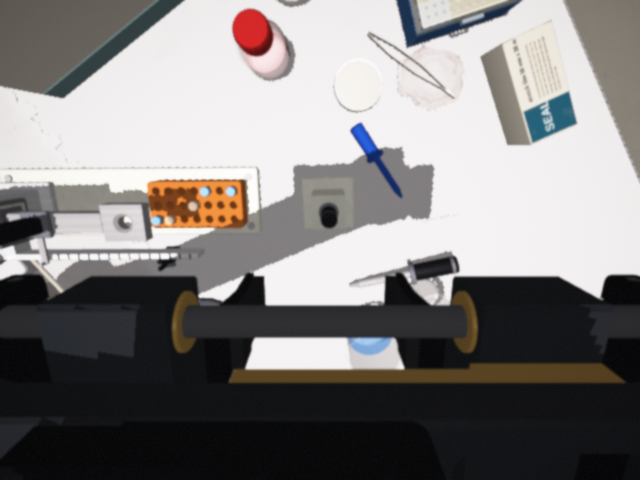

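View pics/scene3.png

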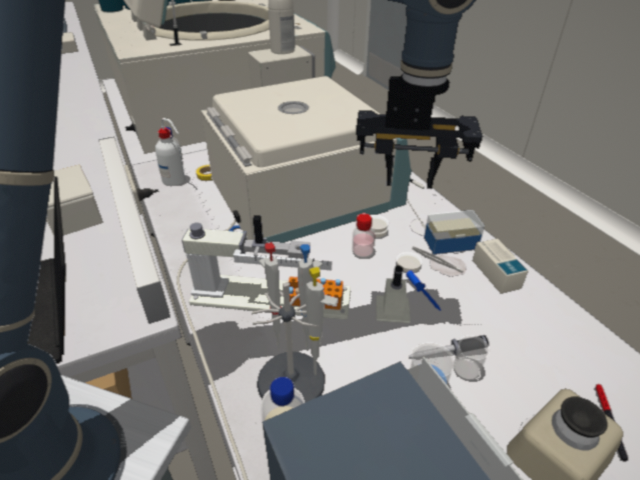

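Run:
```python
from h import *
crop("pics/wrist3.png",290,170,75,65,10,"pics/w3b.png")
crop("pics/wrist3.png",0,160,250,130,3,"pics/w3a.png")
```

```text
(no output)
```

View pics/w3b.png

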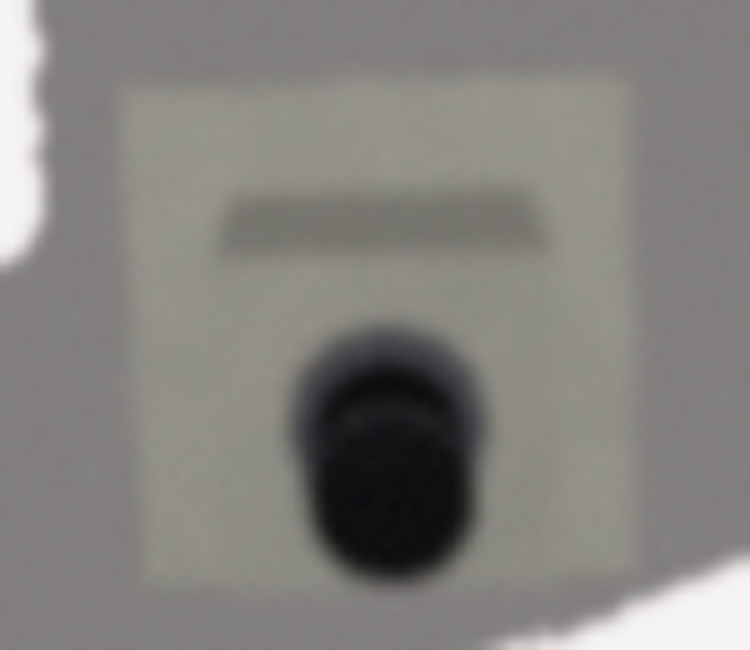

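View pics/w3a.png

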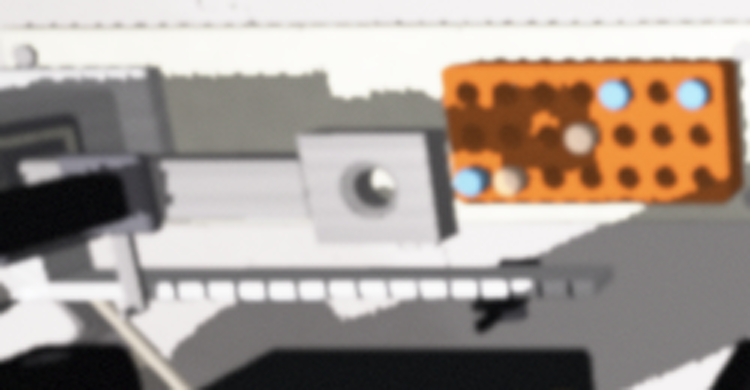

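Run:
```python
from h import *
np.set_printoptions(precision=1,suppress=True)
W=cam("wrist",dict(tool_pos=np.array([506.5,-432.3,313.1]),tcp_rot=np.array([179.96,-0.09,11.62])))
g=lambda x0,y0,f:(lambda x,y:((x+.5)/f-.5+x0,(y+.5)/f-.5+y0))
a=g(0,160,3);b=g(290,170,10)
D=cam("side");da=g(330,190,4)
print("probe",plane(W,b(391,500),121),"collar",plane(W,b(388,422),77))
print("rest foot",[plane(W,b(*p),10) for p in [(120,90),(628,75),(635,575),(145,582)]])
print("eye",plane(W,a(367,188),150),tri((W,a(367,188)),(D,da(152,107))))
print("eye corners",[plane(W,a(*p),150) for p in [(298,137),(425,132),(440,240),(318,243)]])
print("pointer",plane(W,a(137,306),158),"mark",plane(W,a(482,325),158),tri((W,a(482,325)),(D,da(176,32))))
```

```text
probe [ 506.1 -436.3  121. ] collar [ 506.5 -436.5   77. ]
rest foot [array([ 531.3, -395.8,   10. ]), array([ 546.9, -461.2,   10. ]), array([ 481. , -477.3,   10. ]), array([ 466.5, -411.6,   10. ])]
eye [ 469.2 -242.   150. ] (array([ 469.5, -242.2,  150.3]), [0.3, 0.3])
eye corners [array([ 481.3, -219.8,  150. ]), array([ 491. , -258.8,  150. ]), array([ 456.6, -266. ,  150. ]), array([ 447.7, -227.5,  150. ])]
pointer [ 418.  -176.3  158. ] mark [ 433.8 -285.   158. ] (array([ 434.3, -284.9,  157.5]), [0.6, 0.6])
```

apply_moves(
  moves=[
    [[-0.001,-0.001,-0.04,0,0,0],[-0.001,-0.002,-0.09,0,0,0],[-0.001,-0.002,-0.14,0,0,0],[-0.001,-0.002,-0.17,0,0,0],[-0.001,-0.002,-0.17,0,0,0]],
  ],
)

```text
clock: 4.4
tool_pos: [503.7, -433.8, 140.1]
tcp_rot: [-179.8, 0.2, 11.5]
wrist_force: [0.2, 0.0, 0.7]
opening: 60.0
```

Run:
```python
from h import *
for i in range(3):
    s=arm.get_state();print(s["clock"],s["tool_pos"],s["tcp_rot"])
    im=arm.get_image("wrist")
cv2.imwrite("pics/wrist4.png",im)
cv2.imwrite("pics/scene4.png",arm.get_image("scene"))
```

```text
4.4 [ 503.7448203  -433.82055364  140.07421123] [-1.79793607e+02  1.70481066e-01  1.15151097e+01]
4.45 [ 504.55974115 -435.17433799  142.21972817] [-1.79980451e+02  3.60304013e-02  1.15025849e+01]
4.5 [ 505.06993058 -435.98870865  143.56830273] [ 1.79900085e+02 -5.96330510e-02  1.15015596e+01]
```

View pics/wrist4.png

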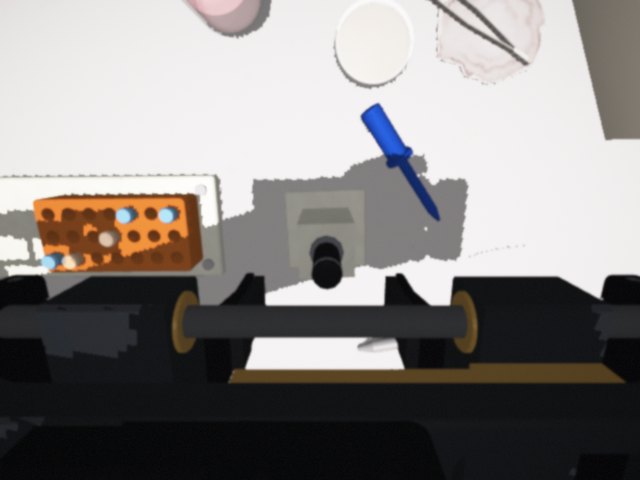

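View pics/scene4.png

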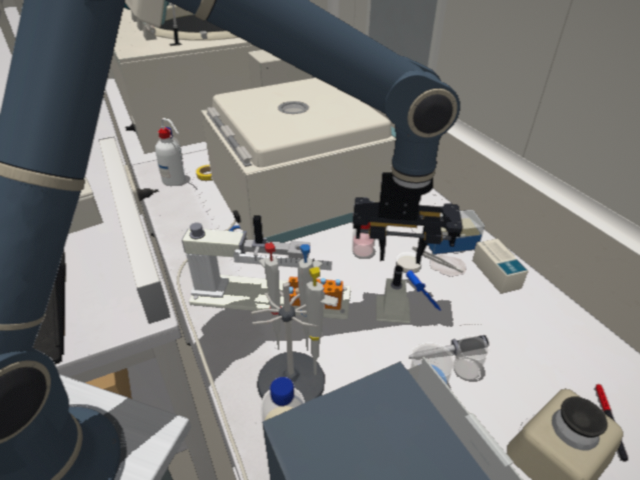

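apply_moves(
  moves=[
    [[0,0.0005,-0.02,0,0,0],[0,0.0005,-0.04,0,0,0],[0,0.0005,-0.056,0,0,0],[0,0.0005,-0.056,0,0,0],[0,0.0005,-0.056,0,0,0]],
  ],
)

```text
clock: 5.22
tool_pos: [504.5, -435.3, 86.4]
tcp_rot: [180.0, -0.0, 11.5]
wrist_force: [0.6, 0.4, 0.5]
opening: 59.9
```

apply_moves(
  moves=[
    [[0,0,0,0,0,0],[0,0,0,0,0,0],[0,0,0,0,0,0],[0,0,0,0,0,0],[0,0,0,0,0,0]],
  ],
  grip=0.0,
)

```text
clock: 5.85
tool_pos: [504.5, -435.1, 86.4]
tcp_rot: [180.0, -0.0, 11.5]
wrist_force: [0.3, -0.3, -0.6]
opening: 18.1
```

apply_moves(
  moves=[
    [[0,0,0.03,0,0,0],[0,0,0.08,0,0,0],[0,0,0.135,0,0,0],[0,0,0.185,0,0,0],[0,0,0.2,0,0,0]],
  ],
)

```text
clock: 6.48
tool_pos: [504.9, -436.2, 289.8]
tcp_rot: [179.8, -0.2, 11.5]
wrist_force: [-0.2, 1.0, -1.1]
opening: 17.2
```

apply_moves(
  moves=[
    [[-0.008,0.045,0,0,0,0],[-0.018,0.095,0,0,0,0],[-0.028,0.145,0,0,0,0],[-0.035,0.185,0,0,0,0],[-0.036,0.193,0,0,0,0]],
  ],
)

```text
clock: 7.1
tool_pos: [468.0, -238.3, 284.9]
tcp_rot: [-179.8, 0.1, 11.8]
wrist_force: [0.3, -0.9, -0.6]
opening: 17.4
```

apply_moves(
  moves=[
    [[0,0,0,0,0,0],[0,0,0,0,0,0],[0,0,0,0,0,0]],
  ],
)

```text
clock: 7.48
tool_pos: [468.2, -243.2, 286.1]
tcp_rot: [179.9, 0.0, 11.4]
wrist_force: [-0.2, 0.7, 0.8]
opening: 17.5
```

Run:
```python
from h import *
for n in ["wrist","side","scene"]:
    s=arm.get_state();print(s["clock"],s["tool_pos"],s["tcp_rot"],s["opening"])
    cv2.imwrite(f"pics/{n}5.png",arm.get_image(n))
crop("pics/side5.png",320,130,150,130,5,"pics/si5.png")
crop("pics/scene5.png",220,130,200,150,4,"pics/sc5.png")
```

```text
7.475 [ 468.23929544 -243.23762953  286.12154037] [1.79944915e+02 3.10068245e-02 1.13528060e+01] 17.53282216322917
7.525 [ 468.25564083 -243.02785865  286.12236051] [1.79955437e+02 2.76835055e-02 1.13693539e+01] 16.917910472665707
7.575 [ 468.26635006 -242.83567559  286.1080689 ] [1.79965769e+02 2.80615114e-02 1.13877483e+01] 17.181424517748987
```

View pics/wrist5.png

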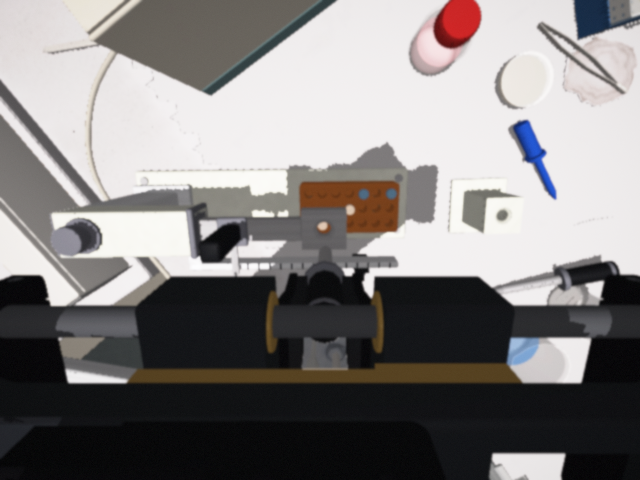

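View pics/si5.png

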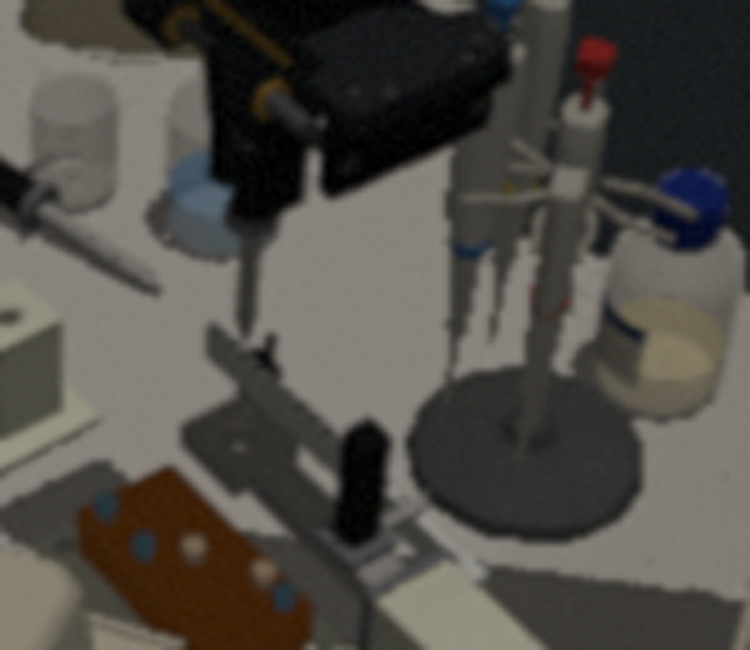

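View pics/sc5.png

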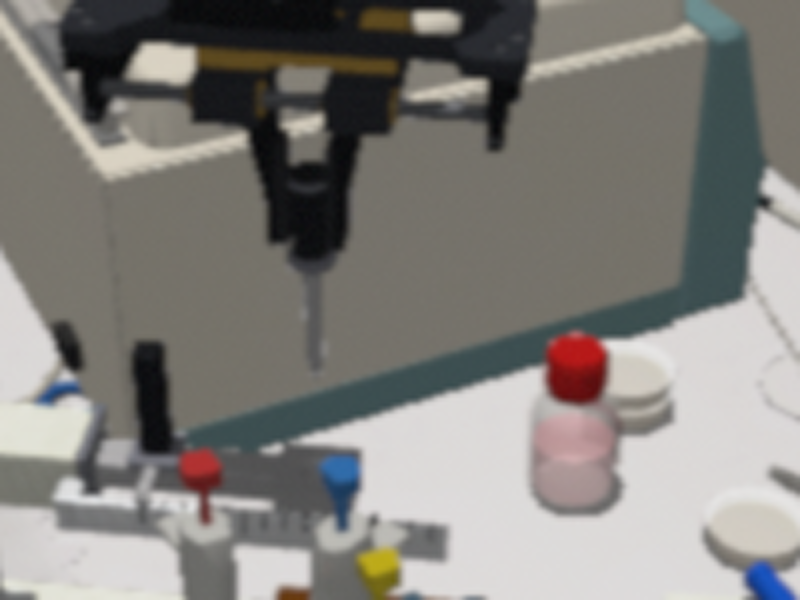

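Run:
```python
from h import *
np.set_printoptions(precision=1,suppress=True)
S=cam("scene");D=cam("side");W=cam("wrist",dict(tool_pos=np.array([468.2,-243.2,286.1]),tcp_rot=np.array([179.94,.03,11.35])))
g=lambda x0,y0,f:(lambda x,y:((x+.5)/f-.5+x0,(y+.5)/f-.5+y0))
s=g(220,130,4);d=g(320,130,5)
print("tip",tri((S,s(316,372)),(D,d(246,336))))
print("collar",tri((S,s(311,262)),(D,d(254,220))))
print("plane tip",plane(S,s(316,372),206),plane(D,d(246,336),206))
print("eyeW",plane(W,(323,227),150),"D",plane(D,d(240,448),150))
t=np.array([468.3,-242.8,286.1]); print(proj(S,t),s(0,0),proj(D,t))
```

```text
tip (array([ 469.3, -241.5,  208.7]), [0.8, 0.8])
collar (array([ 468.5, -241.4,  271.6]), [1.2, 1.2])
plane tip [ 471.7 -239.7  206. ] [ 468.3 -245.   206. ]
eyeW [ 470.9 -240.9  150. ] D [ 473.5 -234.5  150. ]
[298.4 188.2] (219.625, 129.625) [371.  167.9]
```

apply_moves(
  moves=[
    [[0,0.0005,-0.03,0,0,0],[0,0.0005,-0.05,0,0,0],[0,0.0005,-0.06,0,0,0],[0,0.0005,-0.065,0,0,0],[0,0.0005,-0.07,0,0,0]],
  ],
)

```text
clock: 8.25
tool_pos: [468.9, -241.7, 216.6]
tcp_rot: [180.0, -0.1, 11.5]
wrist_force: [-0.1, -0.1, 0.1]
opening: 17.5
```

Run:
```python
from h import *
for n in ["wrist","side","scene"]:
    s=arm.get_state();print(s["clock"],s["tool_pos"],s["wrist_force"],s["ft_torque"])
    cv2.imwrite(f"pics/{n}6.png",arm.get_image(n))
crop("pics/side6.png",330,160,100,80,8,"pics/si6.png")
crop("pics/wrist6.png",250,180,160,120,5,"pics/w6.png")
```

```text
8.25 [ 468.9156144  -241.70252818  216.57574213] [-0.11897053 -0.05849272  0.05756289] [-0.08026555  0.14450447 -0.03449675]
8.3 [ 468.51415891 -241.36618864  215.94508424] [-0.82283166 -0.17482641 -1.09546199] [-0.10456132  0.14710386 -0.00759677]
8.35 [ 468.48740938 -241.37858476  216.19455665] [-0.0316069   0.27380189 -0.63769212] [-0.0212591   0.17104175  0.0093589 ]
```

View pics/si6.png

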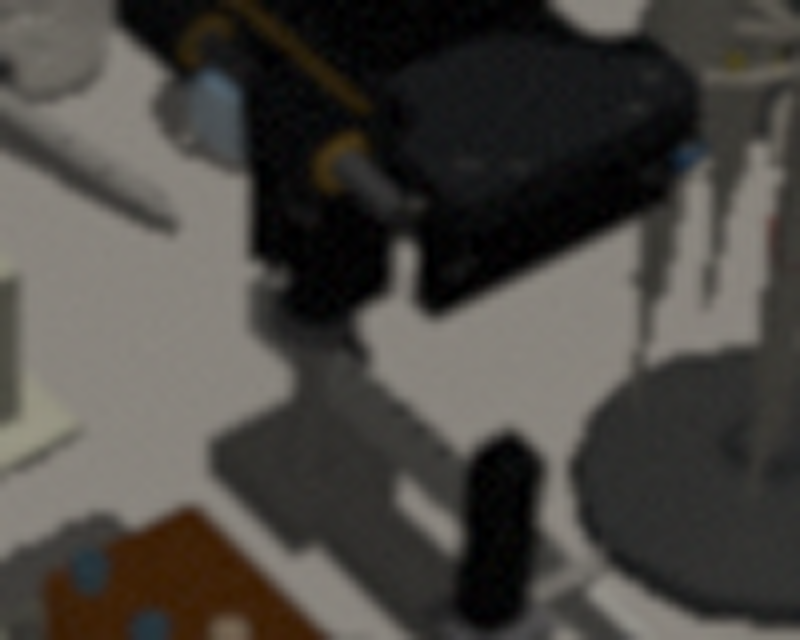

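View pics/w6.png

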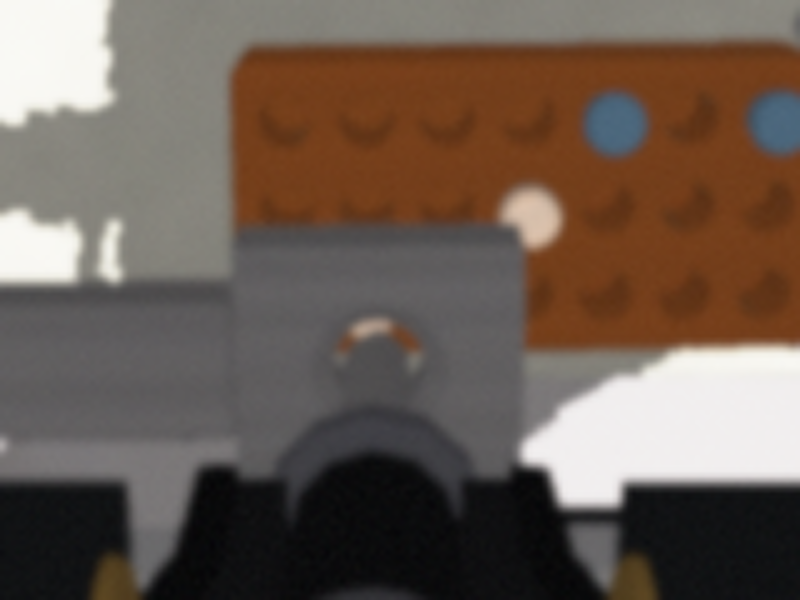

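apply_moves(
  moves=[
    [[0,0,-0.012,0,0,0],[0,0,-0.024,0,0,0],[0,0,-0.036,0,0,0],[0,0,-0.044,0,0,0],[0,0,-0.047,0,0,0]],
  ],
)

```text
clock: 9.02
tool_pos: [468.2, -241.3, 168.5]
tcp_rot: [-180.0, 0.1, 11.5]
wrist_force: [0.7, 0.0, -0.8]
opening: 17.1
```

apply_moves(
  moves=[
    [[0,0,-0.0025,0,0,0],[0,0,-0.004,0,0,0],[0,0,-0.005,0,0,0],[0,0,-0.005,0,0,0]],
  ],
)

```text
clock: 9.52
tool_pos: [468.6, -241.4, 164.4]
tcp_rot: [180.0, -0.0, 11.5]
wrist_force: [0.5, 0.4, -0.3]
opening: 17.2
```

Run:
```python
from h import *
for n in ["wrist","side","scene"]:
    s=arm.get_state();print(s["clock"],s["tool_pos"],s["wrist_force"],s["ft_torque"])
    cv2.imwrite(f"pics/{n}7.png",arm.get_image(n))
crop("pics/side7.png",330,160,100,80,8,"pics/si7.png")
crop("pics/wrist7.png",250,180,160,120,5,"pics/w7.png")
crop("pics/scene7.png",170,180,200,150,4,"pics/sc7.png")
```

```text
9.525 [ 468.57880544 -241.38592795  164.35594261] [ 0.53818489  0.40121636 -0.32315964] [-0.07197335  0.18048785  0.00413179]
9.575 [ 468.55146361 -241.37377077  164.35620094] [ 0.41371025 -0.04958316 -0.02718871] [-0.08599066  0.19055995  0.02006851]
9.625 [ 468.51566581 -241.36270164  164.31792314] [-0.32072923  0.34502363 -1.31802265] [-0.08916406  0.10803425 -0.03240682]
```

View pics/sc7.png

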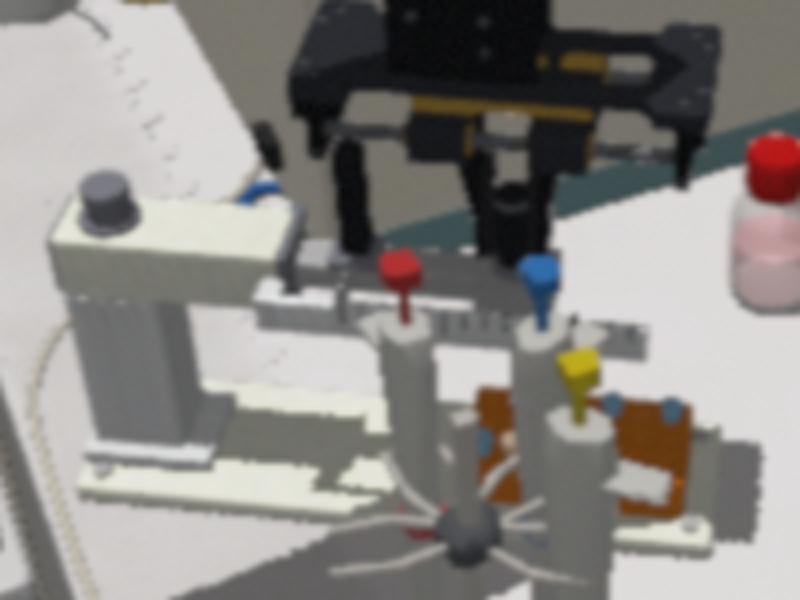

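View pics/w7.png

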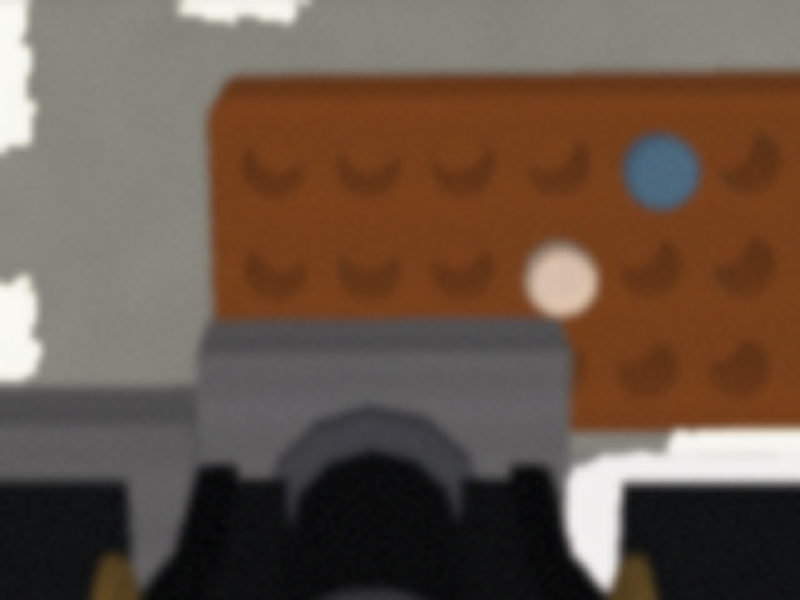

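View pics/si7.png

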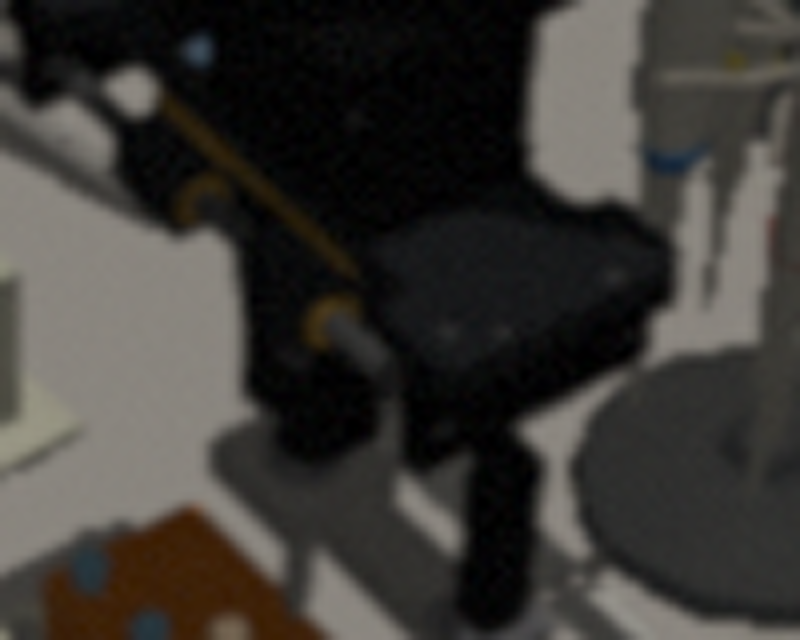

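apply_moves(
  moves=[
    [[0,0,-0.001,0,0,0],[0,0,-0.0015,0,0,0],[0,0,-0.0015,0,0,0]],
  ],
)

```text
clock: 10.05
tool_pos: [468.7, -241.5, 164.0]
tcp_rot: [-180.0, -0.1, 11.5]
wrist_force: [-2.8, 1.8, 10.0]
opening: 17.3
```

apply_moves(
  moves=[
    [[0,0,0.001,0,0,0],[0,0,0.001,0,0,0],[0,0,0.001,0,0,0],[0,0,0.001,0,0,0]],
  ],
  grip=0.04,
)

```text
clock: 10.55
tool_pos: [468.4, -241.3, 163.5]
tcp_rot: [180.0, 0.0, 11.5]
wrist_force: [0.1, 0.2, -0.1]
opening: 39.3
```

apply_moves(
  moves=[
    [[0,0,0.015,0,0,0],[0,0,0.04,0,0,0],[0,0,0.07,0,0,0],[0,0,0.09,0,0,0],[0,0,0.09,0,0,0]],
  ],
)

```text
clock: 11.18
tool_pos: [469.5, -242.1, 255.8]
tcp_rot: [179.9, -0.2, 11.5]
wrist_force: [0.3, -0.3, 0.1]
opening: 39.9
```

Run:
```python
from h import *
arm.get_image("side")
for n in ["wrist","side","scene"]:
    s=arm.get_state();print(s["clock"],s["tool_pos"],s["tcp_rot"],s["wrist_force"])
    cv2.imwrite(f"pics/{n}8.png",arm.get_image(n))
crop("pics/side8.png",330,160,130,110,6,"pics/si8.png")
crop("pics/scene8.png",170,180,200,150,4,"pics/sc8.png")
```

```text
11.225 [ 468.74235278 -241.49025155  254.46815186] [ 1.79971417e+02 -1.04100339e-01  1.14971856e+01] [0.51848181 0.9284612  0.10720081]
11.275 [ 468.27520595 -241.13317288  253.61129599] [-1.79983193e+02 -9.26980318e-03  1.14987909e+01] [ 0.22837045 -0.47206729 -0.32058159]
11.325 [ 467.9916926  -240.99625623  253.09209631] [-1.79961980e+02  5.45904718e-02  1.14951106e+01] [-0.11170058 -0.94356338  0.02114095]
```

View pics/sc8.png

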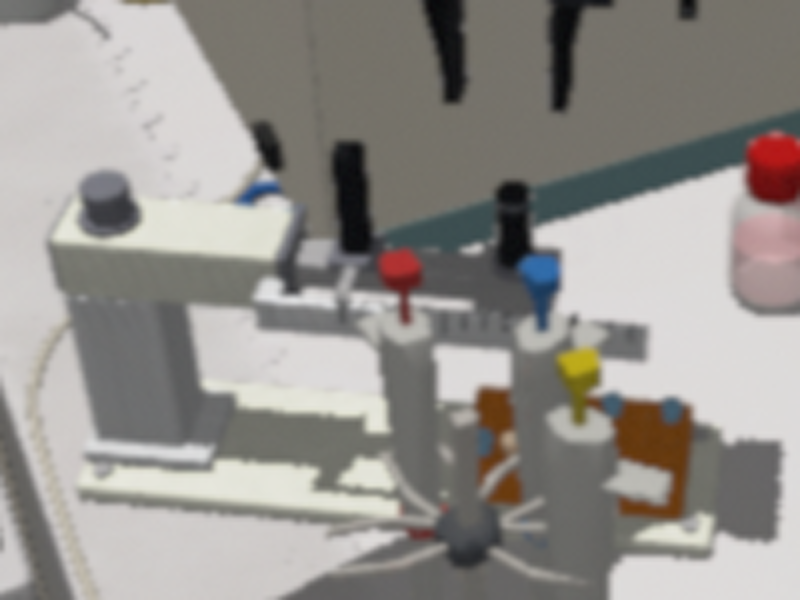

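View pics/wrist8.png

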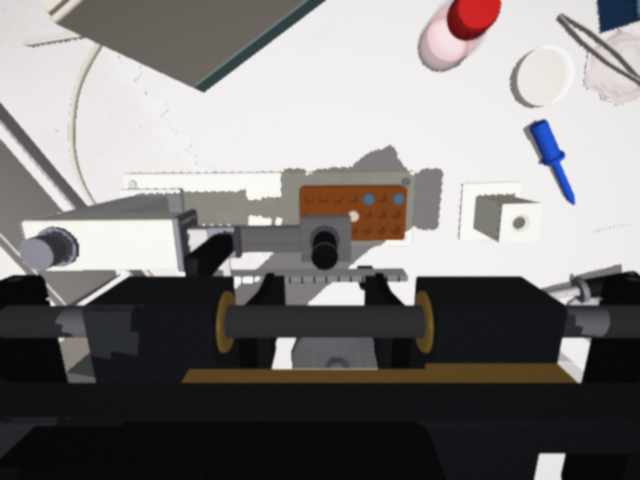

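View pics/si8.png

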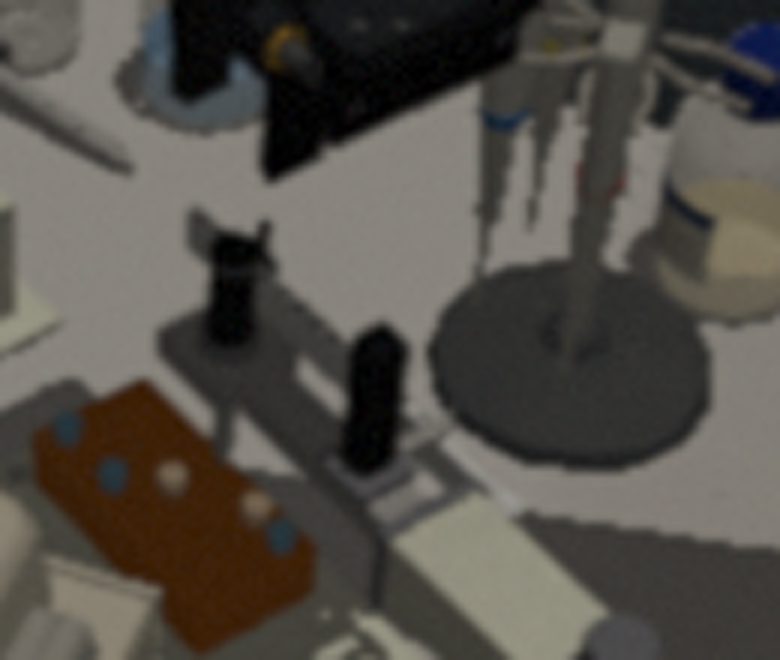

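The probe stands upright and seated in the eye (side crop ~230,290). Next is the button.

apply_moves(
  moves=[
    [[-0.01,0.045,0.01,0,0,0],[-0.02,0.095,0.01,0,0,0],[-0.031,0.145,0.01,0,0,0],[-0.04,0.19,0.005,0,0,0],[-0.041,0.199,-0.005,0,0,0]],
  ],
  grip=0.0,
)

```text
clock: 12.0
tool_pos: [426.7, -39.4, 248.0]
tcp_rot: [-179.9, 0.0, 11.8]
wrist_force: [0.8, -0.8, -0.2]
opening: 2.2
```

apply_moves(
  moves=[
    [[0,0,-0.02,0,0,0],[0,0,-0.035,0,0,0],[0,0,-0.035,0,0,0],[0,0,-0.035,0,0,0]],
  ],
)

```text
clock: 12.5
tool_pos: [427.9, -43.0, 213.9]
tcp_rot: [180.0, -0.0, 11.4]
wrist_force: [0.1, 0.4, 0.5]
opening: 0.2
```

Run:
```python
from h import *
for n in ["side","scene","wrist"]:
    s=arm.get_state();print(s["clock"],s["tool_pos"],s["tcp_rot"],s["opening"])
    cv2.imwrite(f"pics/{n}9.png",arm.get_image(n))
crop("pics/side9.png",370,200,130,110,6,"pics/si9.png")
crop("pics/scene9.png",150,150,200,150,4,"pics/sc9.png")
```

```text
12.5 [427.85084166 -43.0223637  213.93105977] [ 1.79960742e+02 -1.59314349e-02  1.14103237e+01] 0.2493670099596375
12.55 [427.96837537 -42.85124119 214.14712594] [ 1.79976951e+02 -5.11252982e-02  1.14301487e+01] 0.0848644402431278
12.6 [427.99639937 -42.67113827 214.23146359] [ 1.79989135e+02 -6.83647439e-02  1.14527065e+01] 0.3280446369616403
```

View pics/sc9.png

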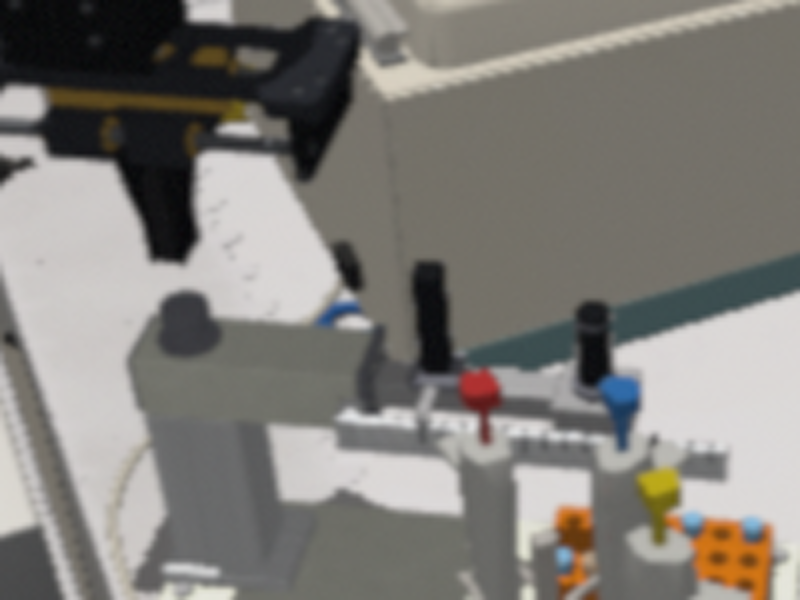

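View pics/si9.png

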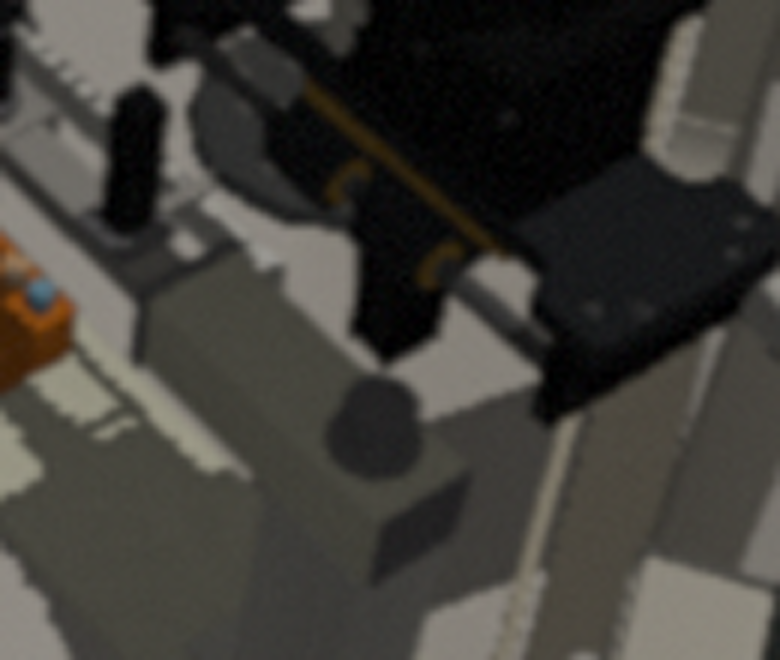

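View pics/wrist9.png

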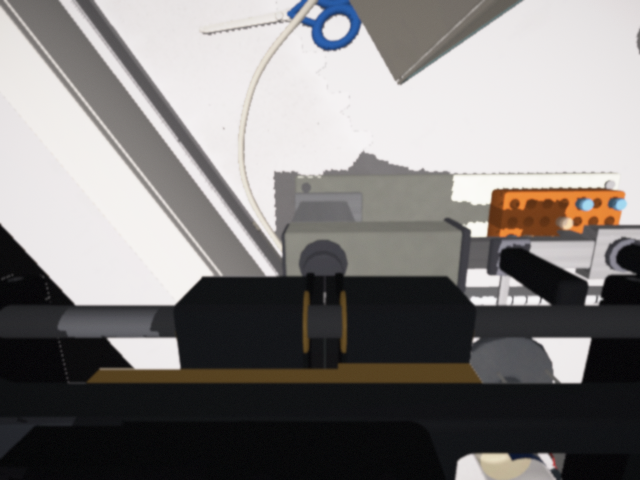

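apply_moves(
  moves=[
    [[-0.0005,0,-0.015,0,0,0],[-0.001,0,-0.027,0,0,0],[-0.001,0,-0.032,0,0,0],[-0.001,0,-0.036,0,0,0],[-0.001,0,-0.038,0,0,0]],
  ],
)

```text
clock: 13.28
tool_pos: [425.9, -42.3, 175.4]
tcp_rot: [-180.0, 0.1, 11.5]
wrist_force: [-3.1, -0.1, 2.8]
opening: 0.3
```

apply_moves(
  moves=[
    [[0,0,-0.001,0,0,0],[0,0,-0.002,0,0,0],[0,0,-0.002,0,0,0]],
  ],
)

```text
clock: 13.65
tool_pos: [426.3, -42.4, 175.2]
tcp_rot: [-179.9, 0.1, 11.5]
wrist_force: [-8.0, -0.4, 19.9]
opening: 0.3
```

Button bottomed at z 175.2 with 20 N. Next: lift and go over the post.

apply_moves(
  moves=[
    [[0,0,0.02,0,0,0],[0,0,0.06,0,0,0],[0.006,-0.03,0.09,0,0,0],[0.016,-0.075,0.09,0,0,0],[0.025,-0.115,0.09,0,0,0]],
  ],
  grip=0.05,
)

```text
clock: 14.28
tool_pos: [452.7, -158.8, 264.6]
tcp_rot: [179.9, -0.2, 11.5]
wrist_force: [1.0, -0.5, -0.5]
opening: 42.1
```

apply_moves(
  moves=[
    [[0.001,-0.006,0,0,0,0],[0.001,-0.006,0,0,0,0],[0.001,-0.006,0,0,0,0],[0.001,-0.006,0,0,0,0]],
  ],
)

```text
clock: 14.78
tool_pos: [452.5, -162.2, 263.6]
tcp_rot: [-180.0, -0.0, 11.6]
wrist_force: [-1.4, -0.0, -0.3]
opening: 50.0
```

Run:
```python
from h import *
for n in ["wrist","side","scene"]:
    s=arm.get_state();print(s["clock"],s["tool_pos"],s["tcp_rot"],s["opening"],s["wrist_force"])
    cv2.imwrite(f"pics/{n}10.png",arm.get_image(n))
crop("pics/side10.png",340,160,130,110,6,"pics/si10.png")
crop("pics/scene10.png",150,150,200,150,4,"pics/sc10.png")
```

```text
14.775 [ 452.53941573 -162.1805068   263.62564739] [-1.79965332e+02 -1.67696680e-02  1.16100681e+01] 49.96642272029218 [-1.36244743 -0.02429388 -0.33538476]
14.825 [ 452.56600145 -162.32925126  263.68234232] [-1.79969722e+02 -2.11256808e-02  1.15977044e+01] 50.092124052417034 [ 0.24557011  0.54705013 -0.18013685]
14.875 [ 452.5268226  -162.58243427  263.71292869] [-1.79978844e+02 -1.94567331e-02  1.15725035e+01] 49.96986886490372 [-0.1832411   0.31933847  0.23953084]
```

View pics/sc10.png

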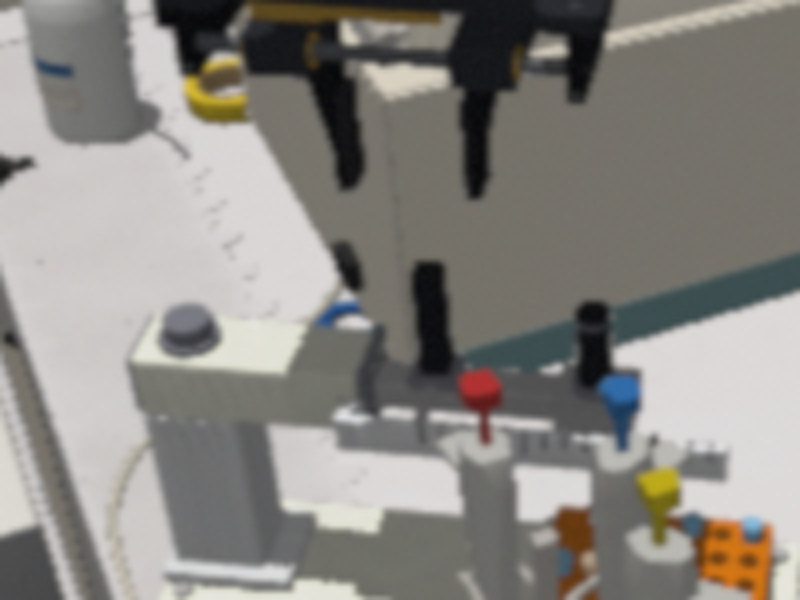

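View pics/si10.png

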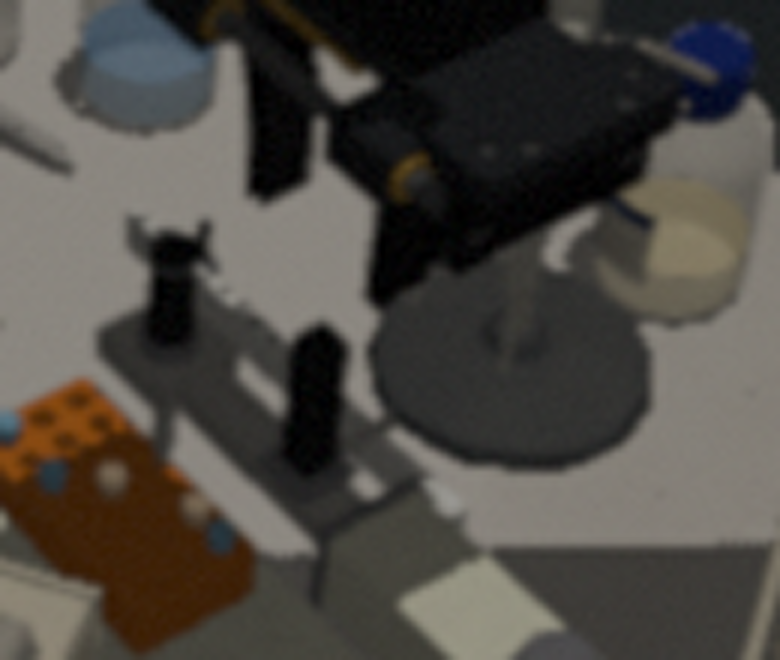

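View pics/wrist10.png

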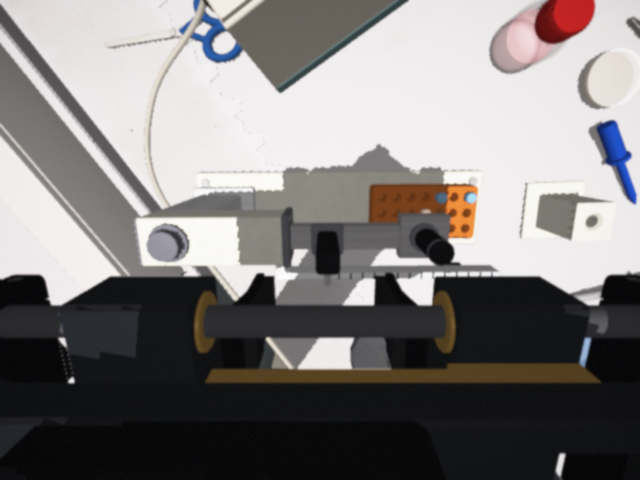

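apply_moves(
  moves=[
    [[0,-0.001,-0.03,0,0,0],[0,-0.001,-0.06,0,0,0],[0,-0.001,-0.08,0,0,0],[0,-0.001,-0.088,0,0,0],[0,-0.001,-0.088,0,0,0]],
  ],
)

```text
clock: 15.55
tool_pos: [452.5, -164.3, 175.7]
tcp_rot: [180.0, 0.0, 11.5]
wrist_force: [0.2, -0.7, 0.5]
opening: 50.1
```

apply_moves(
  moves=[
    [[0,0,0,0,0,0],[0,0,0,0,0,0],[0,0,0,0,0,0],[0,0,0,0,0,0],[0,0,0,0,0,0]],
  ],
  grip=0.0,
)

```text
clock: 16.18
tool_pos: [452.5, -164.2, 175.9]
tcp_rot: [-180.0, -0.0, 11.5]
wrist_force: [-0.5, 0.9, 1.8]
opening: 15.5
```

Run:
```python
from h import *
for n in ["side","scene"]:
    s=arm.get_state();print(s["clock"],s["tool_pos"],s["tcp_rot"],s["opening"],s["wrist_force"])
    cv2.imwrite(f"pics/{n}11.png",arm.get_image(n))
crop("pics/side11.png",340,160,130,110,6,"pics/si11.png")
crop("pics/scene11.png",170,180,200,150,4,"pics/sc11.png")
```

```text
16.175 [ 452.51546623 -164.22285008  175.85547909] [-1.79995074e+02 -5.19181972e-03  1.15249676e+01] 15.50664836903623 [-0.53607056  0.93822736  1.78622402]
16.225 [ 452.54056716 -164.27650848  175.87096783] [-1.79997118e+02 -8.61845243e-03  1.15186326e+01] 15.483290909461694 [ 2.02827135e-03 -1.04439261e-01  2.19567350e+00]
```

View pics/sc11.png

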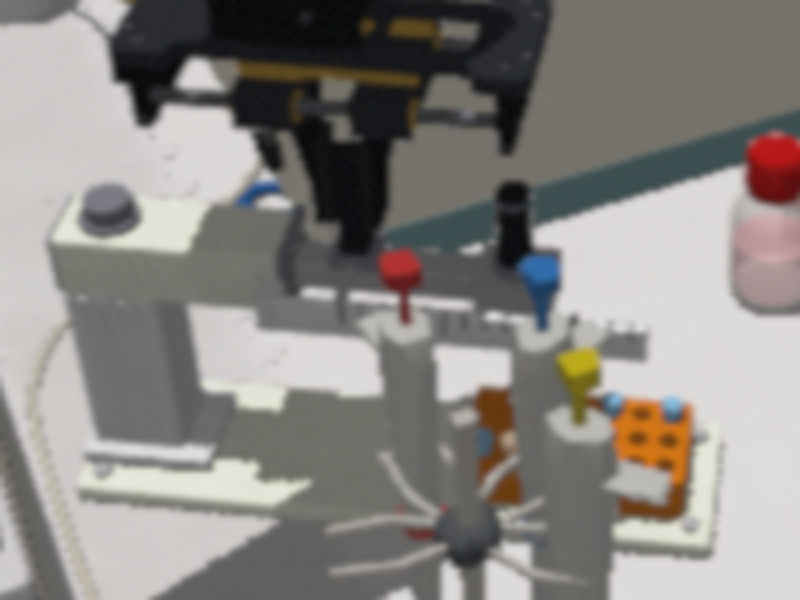

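View pics/si11.png

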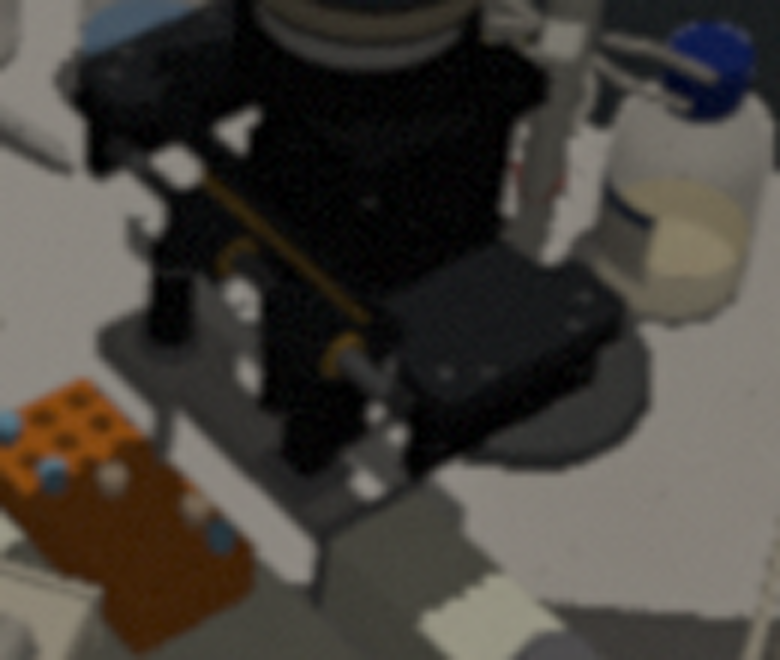

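apply_moves(
  moves=[
    [[0.0015,-0.007,0,0,0,0],[0.004,-0.0176,0,0,0,0],[0.0064,-0.0293,0,0,0,0],[0.0085,-0.039,0,0,0,0],[0.0107,-0.0489,0,0,0,0]],
  ],
)

```text
clock: 16.9
tool_pos: [462.8, -212.5, 175.8]
tcp_rot: [-179.8, 0.1, 11.5]
wrist_force: [-3.2, 4.4, 6.5]
opening: 15.8
```

apply_moves(
  moves=[
    [[0.0021,-0.0098,0,0,0,0],[0.0043,-0.0195,0,0,0,0],[0.0064,-0.0293,0,0,0,0],[0.0085,-0.039,0,0,0,0],[0.0096,-0.044,0,0,0,0]],
  ],
)

```text
clock: 17.52
tool_pos: [472.2, -256.7, 175.8]
tcp_rot: [-179.8, 0.1, 11.5]
wrist_force: [-4.1, 4.4, 6.3]
opening: 15.7
```

apply_moves(
  moves=[
    [[0,0,0,0,0,0],[0,0,0,0,0,0]],
  ],
)

```text
clock: 17.77
tool_pos: [472.2, -256.8, 175.8]
tcp_rot: [-179.9, 0.1, 11.5]
wrist_force: [-3.1, 3.8, 6.3]
opening: 15.7
```

Run:
```python
from h import *
for n in ["side","scene","wrist"]:
    s=arm.get_state();print(s["clock"],s["tool_pos"],s["tcp_rot"],s["opening"],s["wrist_force"])
    cv2.imwrite(f"pics/{n}12.png",arm.get_image(n))
crop("pics/side12.png",320,130,130,110,6,"pics/si12.png")
crop("pics/scene12.png",220,200,150,110,5,"pics/sc12.png")
```

```text
17.775 [ 472.17184419 -256.76215854  175.83924642] [-1.79893084e+02  5.97197630e-02  1.15116899e+01] 15.735369940222256 [-3.05048834  3.83533065  6.27963516]
17.825 [ 472.18250577 -256.75033427  175.84884253] [-1.79895704e+02  5.89564539e-02  1.15140070e+01] 15.761759013210172 [-3.11027116  2.8386369   5.50940268]
17.875 [ 472.15055142 -256.71480087  175.85208457] [-1.79891375e+02  5.97277272e-02  1.15155930e+01] 15.749771233231492 [-3.28226294  2.56035063  6.27192177]
```

View pics/sc12.png

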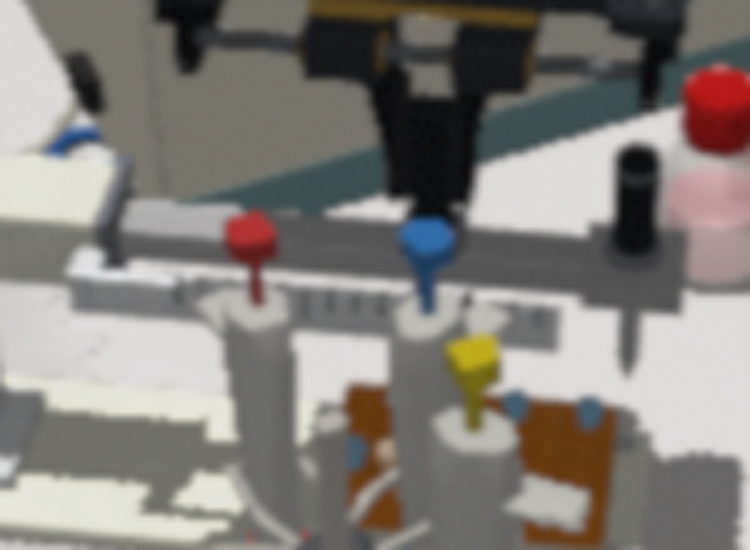

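View pics/si12.png

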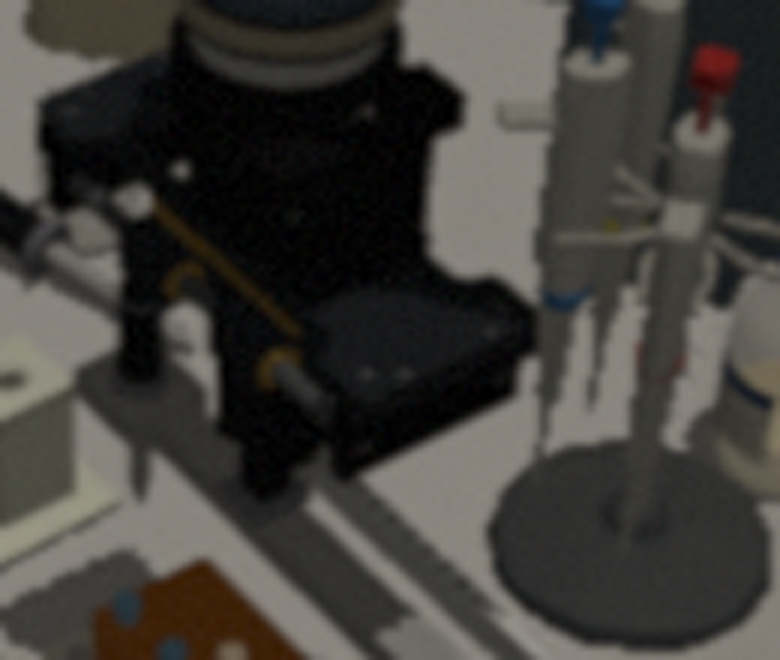

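View pics/wrist12.png

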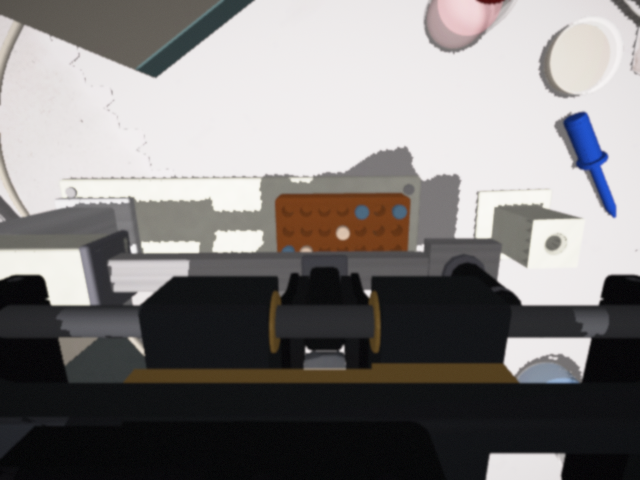

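Run:
```python
from h import *
crop("pics/wrist10.png",280,220,75,75,10,"pics/z1.png")
crop("pics/wrist8.png",340,240,75,50,10,"pics/z2.png")
crop("pics/wrist3.png",0,200,90,70,8,"pics/z3.png")
crop("pics/wrist3.png",130,230,90,50,8,"pics/z4.png")
```

```text
(no output)
```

View pics/z1.png

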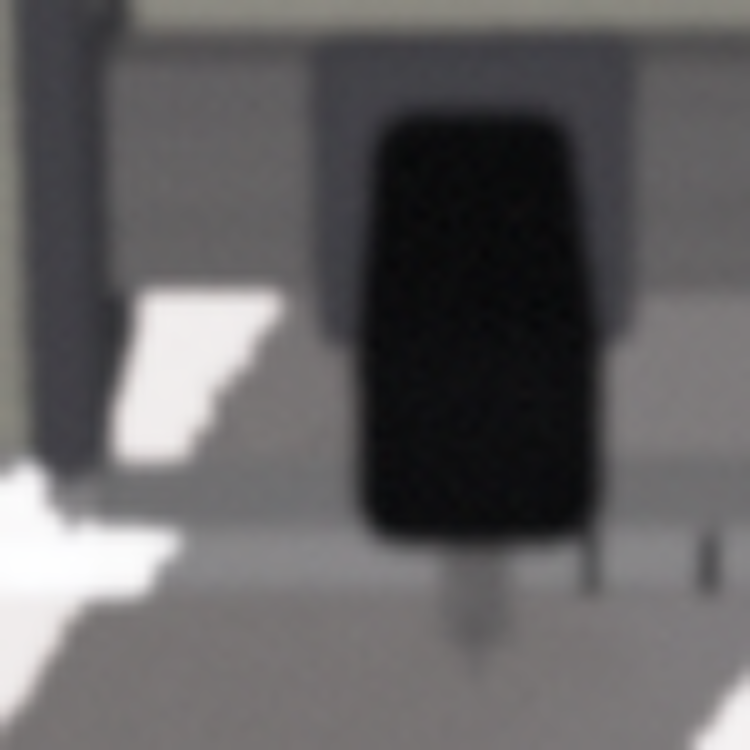

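View pics/z2.png

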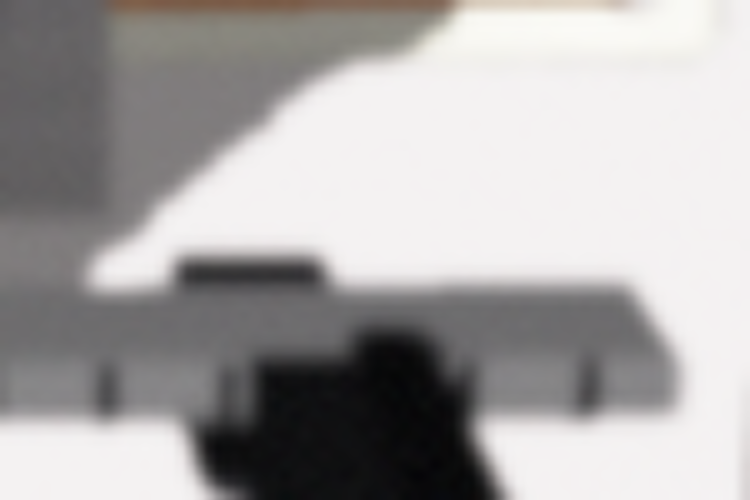

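View pics/z3.png

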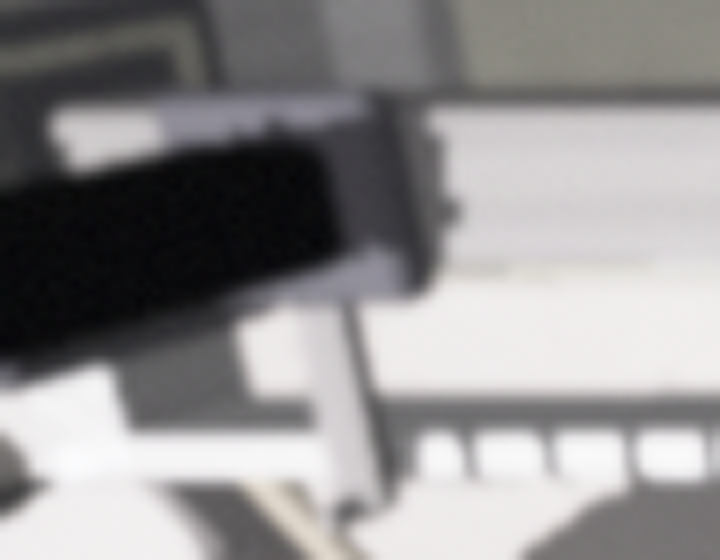

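View pics/z4.png

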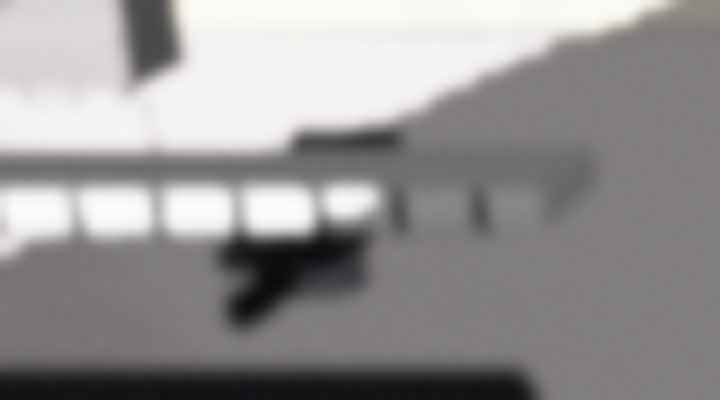

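Run:
```python
from h import *
np.set_printoptions(precision=1,suppress=True)
crop("pics/side0.png",350,180,75,60,10,"pics/z5.png")
crop("pics/scene0.png",235,235,100,40,8,"pics/z6.png")
mk=lambda p,r:cam("wrist",dict(tool_pos=np.array(p),tcp_rot=np.array(r)))
W3=mk([506.5,-432.3,313.1],[179.96,-.09,11.62]); W10=mk([452.54,-162.2,263.63],[-179.97,-.02,11.61])
g=lambda x0,y0,f:(lambda x,y:((x+.5)/f-.5+x0,(y+.5)/f-.5+y0))
p10=g(280,220,10)(475,660); p3=g(0,200,8)(345,512); m3=g(130,230,8)(241,315)
S=cam("scene");D=cam("side")
P=tri((W3,p3),(W10,p10)); print("pointer",P)
print("pointer z158",plane(W10,p10,158),plane(W3,p3,158)); print("mark",plane(W3,m3,158),tri((W3,m3),(D,g(330,190,4)(176,32))))
for n,X in [("pointer0",P[0]),("mark",np.array([434,-284.9,158]))]: print(n,"scene",proj(S,X),"side",proj(D,X))
```

```text
pointer (array([ 413.7, -171.8,  155.5]), [0.5, 0.5])
pointer z158 [ 414.2 -171.6  158. ] [ 415.5 -173.8  158. ]
mark [ 432.8 -284.5  158. ] (array([ 434. , -284.7,  157.9]), [1.1, 1.1])
pointer0 scene [255.2 254. ] side [405.7 228.8]
mark scene [314.6 259.2] side [374.  197.3]
```

View pics/z5.png

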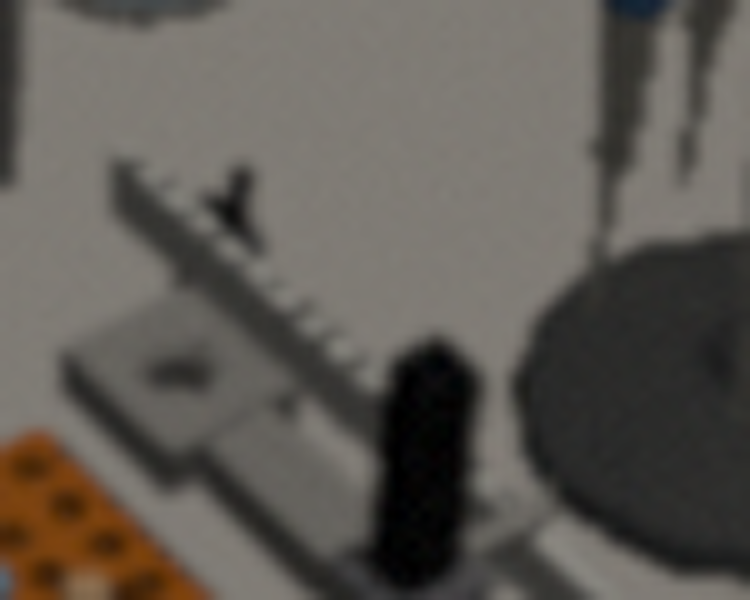

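View pics/z6.png

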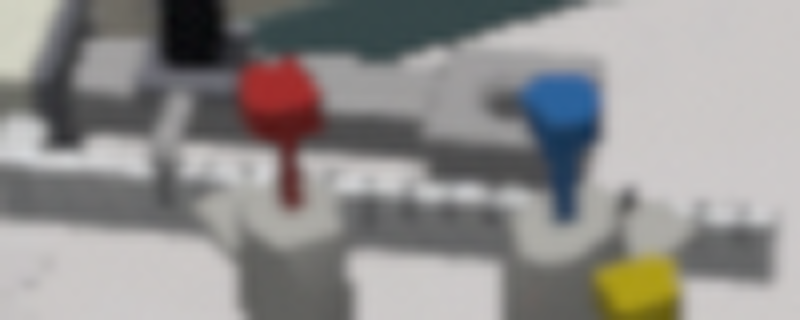

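apply_moves(
  moves=[
    [[0.0013,-0.006,0,0,0,0],[0.0025,-0.0115,0,0,0,0],[0.0038,-0.0175,0,0,0,0],[0.0038,-0.0175,0,0,0,0],[0.0038,-0.0175,0,0,0,0]],
  ],
)

```text
clock: 18.55
tool_pos: [475.9, -274.2, 175.8]
tcp_rot: [-179.9, 0.1, 11.5]
wrist_force: [-4.1, 4.5, 6.4]
opening: 16.0
```

Run:
```python
from h import *
s=arm.get_state();print(s["clock"],s["tool_pos"],s["tcp_rot"],s["opening"],s["wrist_force"])
a=np.mean([arm.get_image("scene").astype(float) for i in range(4)],0).astype(np.uint8); cv2.imwrite("pics/scene13.png",a)
cv2.imwrite("pics/side13.png",arm.get_image("side"))
crop("pics/scene13.png",285,235,80,50,10,"pics/z7.png")
crop("pics/side13.png",340,170,75,60,10,"pics/z8.png")
d=s["tool_pos"]-np.array([452.5,-164.25,0]);print(d[0]*.213-d[1]*.977)
```

```text
18.55 [ 475.90343294 -274.21478168  175.84554031] [-1.79888391e+02  6.28362434e-02  1.15082678e+01] 15.986879737701923 [-4.12111257  4.5337091   6.35769012]
112.42052292221749
```

View pics/z7.png

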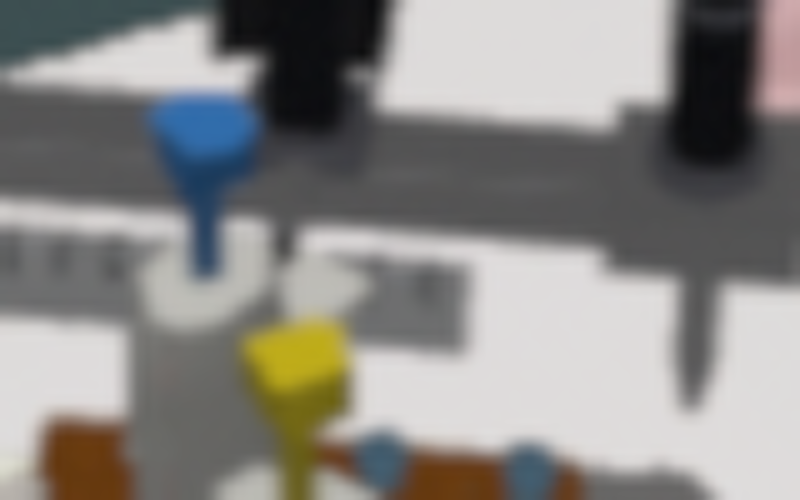

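View pics/z8.png

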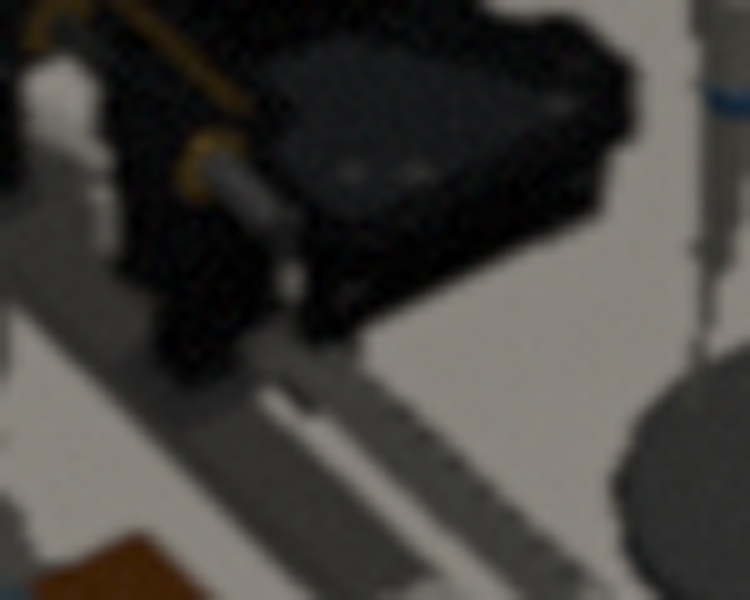

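Run:
```python
from h import *
ims=[cv2.imread(f"pics/scene{i}.png")[248:268,300:325] for i in (12,13)]
cv2.imwrite("pics/z9.png",np.hstack([cv2.resize(i,None,fx=15,fy=15,interpolation=cv2.INTER_NEAREST) for i in ims]))
for i in ims: print(i[4:16,4:22].mean(2).astype(int))
S=cam("scene")
for b in (108,110,112,114): 
    X=np.array([414,-172,157.])+b*np.array([.213,-.977,0]); print(b,proj(S,X), proj(S,X+20*np.array([.977,.213,0])))
```

```text
[[ 61  60  60  62  65  69  73  81  85  87  87  86  86  86  85  86  87  88]
 [ 60  60  62  70  79  82  82  84  84  84  84  85  84  84  84  85  85  87]
 [ 62  62  69  78  83  86  85  85  85  84  85  84  84  84  84  85  84  83]
 [ 66  64  71  81  88  88  88  87  86  86  86  86  85  85  85  85  84  84]
 [ 67  65  78 105 123 127 122 115 113 108 103 100  96  95  95  91  89  87]
 [ 69  66  94 145 180 187 181 172 163 149 143 144 143 141 140 136 130 128]
 [ 75  67  96 148 183 191 194 194 177 151 164 192 199 200 199 198 196 194]
 [ 93  71  97 145 177 185 185 176 146 118 157 199 210 208 206 205 206 205]
 [103  74  96 145 177 184 181 165 126 103 142 180 191 183 171 167 167 164]
 [111  80 100 147 177 184 180 163 131 132 161 179 184 179 170 155 140 126]
 [129 109 125 158 180 184 181 162 147 159 178 185 186 184 182 175 162 140]
 [165 160 167 177 183 183 175 153 142 162 181 185 186 185 186 183 176 153]]
[[ 61  60  59  61  65  68  73  79  81  82  82  81  78  74  72  71  73  80]
 [ 59  60  62  70  78  82  83  84  84  84  83  82  81  81  81  81  81  84]
 [ 63  62  68  78  84  86  86  85  85  84  83  82
[... 241 characters left out ...]
 130 128]
 [102  69  96 148 183 190 188 164 114  84 119 167 194 199 199 198 197 194]
 [100  71  96 145 178 185 182 158 108  80 129 182 207 209 206 206 207 206]
 [103  74  96 145 177 184 181 161 118  94 134 175 190 183 171 167 166 164]
 [111  80 100 147 177 185 181 162 132 131 161 180 185 180 170 155 140 126]
 [129 109 126 158 179 184 180 163 147 159 178 185 186 185 182 175 163 140]
 [164 160 168 178 183 183 175 154 142 162 181 186 186 186 185 184 175 153]]
108 [311.41254586 257.72267374] [312.73828816 250.89735184]
110 [312.46202154 257.80496804] [313.76966866 250.97692397]
112 [313.51189908 257.88729386] [314.80143721 251.05652603]
114 [314.56217871 257.96965121] [315.833594   251.13615805]
```

View pics/z9.png

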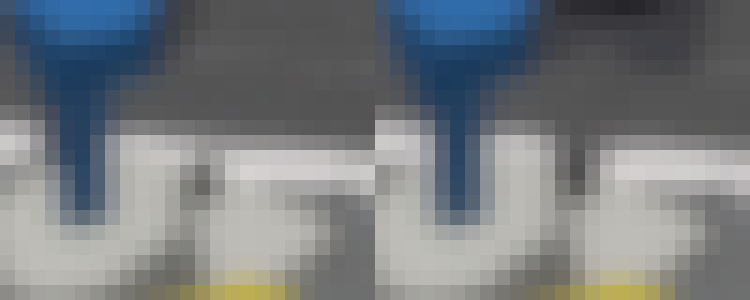

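apply_moves(
  moves=[
    [[0.0001,-0.0005,0,0,0,0],[0.0001,-0.0005,0,0,0,0],[0.0001,-0.0005,0,0,0,0],[0.0001,-0.0005,0,0,0,0]],
  ],
)

```text
clock: 19.3
tool_pos: [475.9, -274.4, 175.8]
tcp_rot: [-179.9, 0.1, 11.5]
wrist_force: [-5.0, 4.3, 6.4]
opening: 15.7
```

Run:
```python
from h import *
s=arm.get_state();print(s["clock"],s["tool_pos"],s["opening"],s["wrist_force"])
a=np.mean([arm.get_image("scene").astype(float) for i in range(4)],0); cv2.imwrite("pics/scene14.png",a.astype(np.uint8))
print(a[252:264,304:322].mean(2).astype(int))
cv2.imwrite("pics/side14.png",arm.get_image("side"))
x=cv2.resize(a[180:280,270:400].astype(np.uint8),None,fx=5,fy=5); y=cv2.resize(cv2.imread("pics/side14.png")[150:250,300:430],None,fx=5,fy=5)
cv2.imwrite("pics/z14a.png",x);cv2.imwrite("pics/z14b.png",y)
cv2.imwrite("pics/wrist14.png",arm.get_image("wrist"))
```

```text
19.3 [ 475.91174955 -274.36336904  175.82484993] 15.68178796498642 [-4.97103737  4.29722892  6.35216829]
[[ 62  60  60  62  65  69  74  79  81  81  83  81  78  75  73  72  73  80]
 [ 60  60  63  71  79  82  84  85  84  84  84  82  82  82  81  81  82  84]
 [ 63  62  68  78  84  86  86  86  85  85  84  83  83  85  84  84  85  84]
 [ 70  65  72  82  88  89  88  87  86  85  84  84  84  85  86  85  85  85]
 [ 84  67  78 105 124 127 121 109  96  87  87  91  94  95  95  92  89  88]
 [ 98  68  93 145 180 186 177 154 118  91  98 122 137 141 141 136 131 128]
 [102  69  96 149 183 191 188 168 120  82 109 161 192 199 199 198 197 194]
 [101  71  96 145 178 185 184 163 115  78 117 175 205 209 206 206 207 206]
 [103  74  97 145 177 185 182 163 121  94 130 172 189 183 171 167 167 164]
 [111  81 100 147 177 185 181 163 132 132 161 179 185 180 170 155 140 126]
 [129 110 126 159 180 185 180 163 147 159 178 185 186 185 182 175 162 139]
 [165 160 168 178 184 184 176 154 142 162 181 186 186 186 185 184 175 154]]
```

View pics/z14a.png

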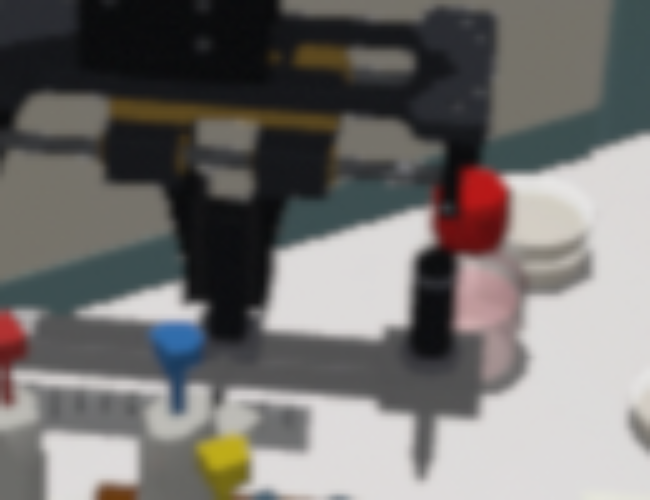

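View pics/z14b.png

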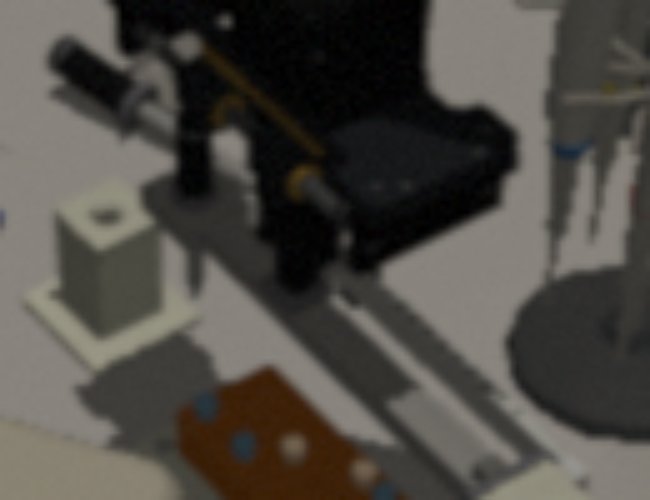

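View pics/wrist14.png

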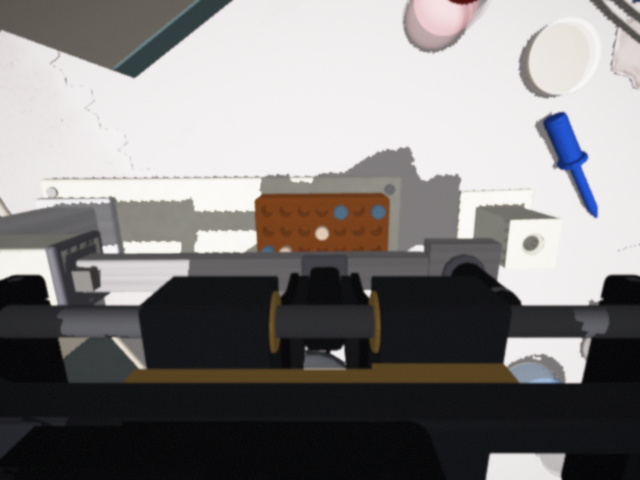

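Run:
```python
from plant import arm
print(arm.close_job())
```

```text
the job is handed in; nothing more can be done
None
```

I finished the task in the order asked and handed it in at about 20 s, with the arm still holding the boom by its post.

1. **Probe:** I took the smaller black probe from its rest and lowered it into the eye. It met the eye with about 10 N on the collar. The last pictures show it upright, with its shaft through the hole.
2. **Lock button:** I pressed it until it stopped about 8 mm down, with 20 N on the tool. It stayed down.
3. **Boom:** I gripped it by the post and drew it out about 112.6 mm. In the last scene picture the pointer and the rider blade line up to about 0.1 pixel, roughly 0.2 mm.

- **Disagreement:** My estimates of how far to draw the boom ran from about 112 to 114.5 mm. I went by lining up pointer and rider directly in one picture, but both were only visible through a narrow gap between the pipettes.
- **Other objects:** The loose blue probe and the larger black probe fell over early on, before the arm came near them. The bottle is still standing and I saw no sign that the rider moved.
- **Forces:** The largest contact force I read was about 21 N. While holding the boom the wrist read about 9 N.

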